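# Stop the press, clear it, reset the stop

## Robot

A 7-joint arm with a two-finger parallel gripper is mounted at the origin on a cart in front of the work surface, level with it; the furniture and walls round the work are solid. World frame = base frame: x ahead of the robot, y to its left, z up, the work surface at z = 0. Lengths are in m, angles in rad, forces in N, time in s.
With the tool pointing down it reaches from about 0.4 to 0.85 m from the base axis. Payload 4.4 kg.
Tool frame: the origin (TCP) lies midway between the tips of the shut fingers; the grasp point (between the pads) lies 19 mm behind it; z points along the fingers, y is the direction in which the jaws open and shut (so a half turn about z gives the same grasp; the last joint's range is limited). The gripper opens to 94 mm and grips with 3 to 60 N. Pads are 16 mm wide; open, the fingers measure 119 mm over their backs; the gripper's body (75 mm by 177 mm) begins 78 mm behind the grasp point.
Start: joints at [1.096, 0.628, 0.038, 1.517, -0.027, 0.996, -0.02], TCP at [0.258, -0.596, 0.205] pointing down, gripper open.
Joint ranges: [-3.06, 3.06], [-0.37, 2.12], [-1.25, 1.32], [0.18, 2.47], [-1.1, 4.24], [0.23, 1.98], [-2.94, 2.94]. Speed limits (rad/s): [2.57, 2.57, 3.14, 3.14, 3.14, 3.14, 3.14].

## Interface

Orientations are given as a rotation vector (axis times angle).
In Python, from workcell import manip gives the robot as it stands.
- The arm moves only by the shell command python3 -m jog 'ROWS' [FORCE]. ROWS is JSON, a list of rows, each a list of 7 numbers: the turn, a rotation vector about the tool's x, y, z in rad, then the shift along the tool's x, y, z in m, then the gripper's target within -1 to 1 (shut at 1, half-way at 0, fully open at -1). In form: [[ax, ay, az, tx, ty, tz, hand], ...]. A call has 1 to 10 rows; each row is the pose to reach, as a shift and turn from the pose commanded when the call began, along the tool's axes at that moment; what a row does not reach only later rows make up. A row lasts 1/12 s, in which the tool goes at most 41.7 mm and 7.16 degrees, less where a joint would pass 70% of its speed; a pose out of reach is approached as far as the arm can. A call with a gripper value outside its range is refused whole. The fingers move at their own pace and stop on an object; FORCE is the grip in N (left out, the last holds). Time passes only in rows, so rows that repeat a pose let the fingers close. It gives the time, the measured TCP pose, the force and the opening at its end, in the units of the state.
- manip.get_state(): the state, without advancing time (a new reading comes with each control period).
- manip.snapshot(name): name is "side" or "top"; returns the picture (480x640x3 uint8, red, green, blue); there is no depth.
- manip.camera_model(name): a dict with "intrinsics" (3x3 intrinsics, pixels), "pose" (4x4, takes a point from camera to world coordinates). Camera axes: x right, y down, z forward; pixel columns grow to the right and rows downward; lengths in m; the calibration is good to about 2 mm. A picture is of the moment at which its call begins. camera_model takes no time and is no camera call.
- manip.finish_job(): hands the job in, once; it reports no verdict.
The state is a dict: "time": time; "joint_positions": joint angles; "joint_velocities": joint speeds; "effort": joint torques, N m; "eef_pos": TCP position; "eef_rot": TCP orientation; "wrist_force": force on the tool from outside, world axes, zero at the start; "wrist_torque": the same for the moment, N m; "width": opening from 0.0 (shut) to 1.0 (fully open).
Only numpy, scipy, OpenCV 4.12 (cv2) and the standard library are available. Lean on these libraries where they do the work, as an engineer would, in place of code of your own. Each camera call takes 0.05 s, during which the arm holds its last target.

## Task

A finished brass nipple has been left standing under the ram of the little air press. Push the fluted mushroom stop on the sloping console in until it latches and stays in by itself, only then take the nipple out and leave it lying or standing in the round steel dish, and finally twist the mushroom clockwise until it springs back out, leaving it to return by itself. Press and turn the stop firmly but without forcing it, do not press the small ringed cycle button below it, and leave the jar, the spanner and the marker where they are.

Things in the scene. Friction and masses are not known exactly. Their poses are not given: they have to be found in the camera images.
- console: grey sloping console, fixed, 131 mm deep (x), 104 mm wide (y), 111 mm high; its face slopes 35 degrees from level and looks towards -x and up (normal = -0.574 x + 0.819 z of this frame). Origin: centre of the underside, z up. The mushroom stop sits high on the face, the cycle button 70 mm further down the slope.
- stop_top (a point): centre of the top of the black mushroom stop; z points out of the face along its axis (35 degrees from vertical). Head 22 mm high; its ribbed flank, 40 mm diameter, lies 9 to 20 mm below this point. This point stands 49 mm out from the face when released, 42 mm when latched; under the head are a 22 mm shank and a steel collar (35 mm diameter, 13 mm high).
- stop_push (a joint): how far the stop is pushed in, m: 0 fully out, 0.009 the bottom. A sprung pawl latches it when pushed past about 0.0072 (13 to 15 N at the click; no more than 25 N is needed); let go it then stays at 0.006 to 0.007.
- stop_turn (a joint): clockwise turn of the stop head seen from outside, rad, 0 to 1.0 (end stop); a light spring returns it to 0. While latched, turning past about 0.7 lifts the pawl and the head springs out as soon as it is free to move (a firm grip can hold it in until let go).
- cycle (a joint): how far the small cycle button is pushed in, m, 0 to 0.005; 24 mm diameter, 18 mm high, inside a 48 mm guard ring. Not to be pressed.
- press: small air press, fixed: base 200 (x) by 150 (y) by 18 mm; round anvil of 76 mm diameter centred at x = -0.038, its top 28 mm above the bench; column at the back (+x). Ram over x = -0.030, its end 158 mm above the bench; the head above reaches forward to x = -0.075, 64 mm wide, from 188 to 328 mm height. Origin: centre of the underside; open towards -x.
- nipple: brass nipple, 32 mm high, 13 mm round with a hexagon 18 mm across from 12 to 20 mm height, standing on the anvil. Origin: centre of its foot, z along its axis.
- nipple_mid (a point): middle of the nipple, 16 mm above its foot on its axis.
- dish: round steel parts dish, held to the bench by its magnet foot; 122 mm across the rim, inside 100 mm across at the floor, floor 4 mm above the bench, rim 28 mm high. Origin: centre of the underside. A caked pump (world x over 0.49, y 0 to 0.13, up to 0.25 m high) stands behind it.
- grease_jar: white grease jar with screw lid, 66 mm diameter, 68 mm high, stands beside the press on its far side. Origin: centre of the foot.
- spanner: open-ended spanner 124 mm long (y), 27 mm wide, 5 mm thick, lying beside the press on the robot's side. Origin: centre of the underside.
- marker: marker pen 131 mm long (y), 20 mm thick, lying beside the console on the robot's side. Origin: centre of the underside.

How it is judged:
On the way, in this order (a step that is already met when the one before it is completed fails the run):
1. the stop is latched in by itself, nothing touching the console, the nipple still standing under the ram (value of joint stop_push above 0.005 m and contact force between each of the fingers, the arm and console below 0.5 N and distance of nipple_mid from where it was at the start of the episode below 0.015 m), for 0.2 s.
2. with the stop still latched, the nipple is in the dish and let go (value of joint stop_push above 0.005 m and horizontal distance between nipple_mid and dish below 0.045 m and height (world z) of nipple_mid below 0.04 m and contact force between each of the fingers, the arm and nipple below 0.5 N and linear speed of nipple below 0.05 m/s), for 0.2 s.
At the end, for the whole second after the job is handed in: The stop has sprung fully out again (within 1.5 mm) and its head has returned by itself (within 0.12 rad), untouched; the nipple rests in the dish, its middle within 45 mm of the dish's centre and below 40 mm height (value of joint stop_push below 0.0015 m and value of joint stop_turn below 0.12 rad and horizontal distance between nipple_mid and dish below 0.045 m and height (world z) of nipple_mid below 0.04 m and linear speed of nipple below 0.02 m/s and contact force between each of the fingers, the arm and console below 0.5 N and contact force between each of the fingers, the arm and nipple below 0.5 N).
It fails at once if the stop is rammed against its bottom (pushed in beyond 9.7 mm, which takes some 50 N), or the console or press is struck with more than 50 N by the arm (value of joint stop_push above 0.0097 m or contact force between the arm and console above 50 N or contact force between any of the arm, the fingers and press above 50 N).
It fails at once if the cycle button is pressed (value of joint cycle above 0.002 m).
It fails at once if the jar, the spanner or the marker is shifted by more than 20 mm (distance of any of grease_jar, spanner, marker from where it was at the start of the episode above 0.02 m).
It also fails if it takes over 72 s, if anything falls off the work surface, if the arm or the gripper's body presses on something with over 40 N, if the wrist force passes 120 N, or if a joint passes its speed limit or range.

## Working session

There is one attempt and no reset: what is moved stays moved. The work goes in short steps, Python scripts to look and compute and a shell command to move; the robot and the scene stay as the last step left them, time stands still between calls to the robot, and variables do not carry over. Pictures are saved under pics/ and viewed, and the job is handed in when it is done.

```bash
ls; mkdir -p pics; python3 - <<'E'
from workcell import manip
import cv2,numpy as np
np.set_printoptions(precision=4,suppress=True)
for n in("side","top"):
    im=manip.snapshot(n); cv2.imwrite(f"pics/{n}0.png",im[:,:,::-1])
    c=manip.camera_model(n); print(n,np.array(c["intrinsics"]),np.array(c["pose"]))
s=manip.get_state()
for k,v in s.items(): print(k,np.round(v,4))
E
```

```text
pics
side [[507.6887   0.     318.0783]
 [  0.     507.6887 236.9618]
 [  0.       0.       1.    ]] [[-0.8617 -0.2421  0.446   0.0894]
 [-0.5075  0.4153 -0.755   0.8111]
 [-0.0024 -0.8769 -0.4807  0.6111]
 [ 0.      0.      0.      1.    ]]
top [[541.4627   0.     315.8693]
 [  0.     541.4627 240.795 ]
 [  0.       0.       1.    ]] [[ 0.0132 -0.9805  0.1963  0.3057]
 [-0.9999 -0.0126  0.0039  0.0403]
 [-0.0013 -0.1963 -0.9805  1.442 ]
 [ 0.      0.      0.      1.    ]]
time 0.1
joint_positions [ 1.0962  0.6292  0.0384  1.5182 -0.027   0.9963 -0.02  ]
joint_velocities [-0.001  -0.0018 -0.0007  0.0007 -0.001  -0.0019  0.0025]
effort [  0.002  -55.0795   1.1467 -18.7117  -0.0523   0.0192   0.0001]
eef_pos [ 0.2582 -0.5959  0.2047]
eef_rot [-3.0747 -0.6374  0.0006]
wrist_force [ 0.5061 -0.4664  1.2899]
wrist_torque [-0.0049  0.0269 -0.0225]
width 0.9989
```

View pics/side0.png

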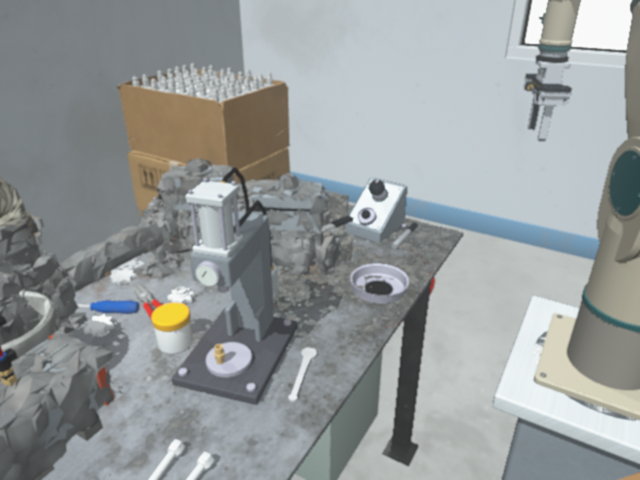

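View pics/top0.png

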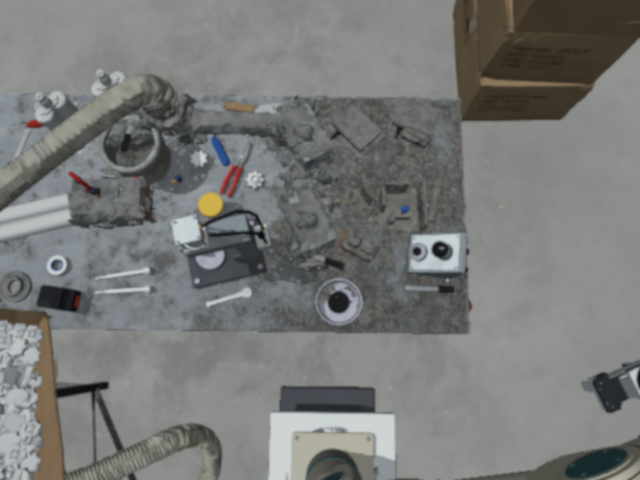

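```bash
python3 - <<'E'
import cv2,numpy as np
t=cv2.imread("pics/top0.png"); s=cv2.imread("pics/side0.png")
def crop(im,x,y,w,h,f,n):
    cv2.imwrite(n,cv2.resize(im[y:y+h,x:x+w],None,fx=f,fy=f,interpolation=cv2.INTER_CUBIC))
crop(t,160,180,200,150,4,"pics/t_a.png")
crop(t,390,220,100,75,8,"pics/t_b.png")
crop(s,330,160,120,90,6,"pics/s_b.png")
crop(s,140,250,200,150,4,"pics/s_a.png")
E
```

```text
(no output)
```

View pics/t_a.png

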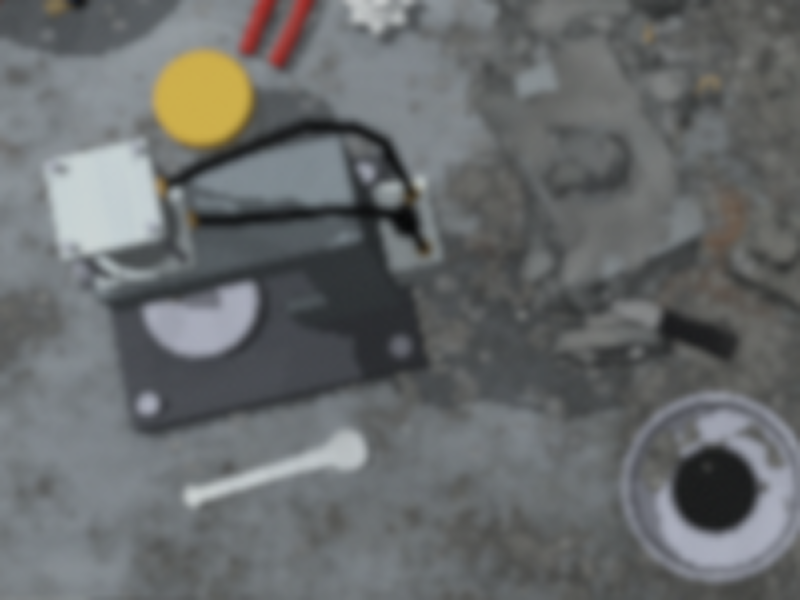

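View pics/t_b.png

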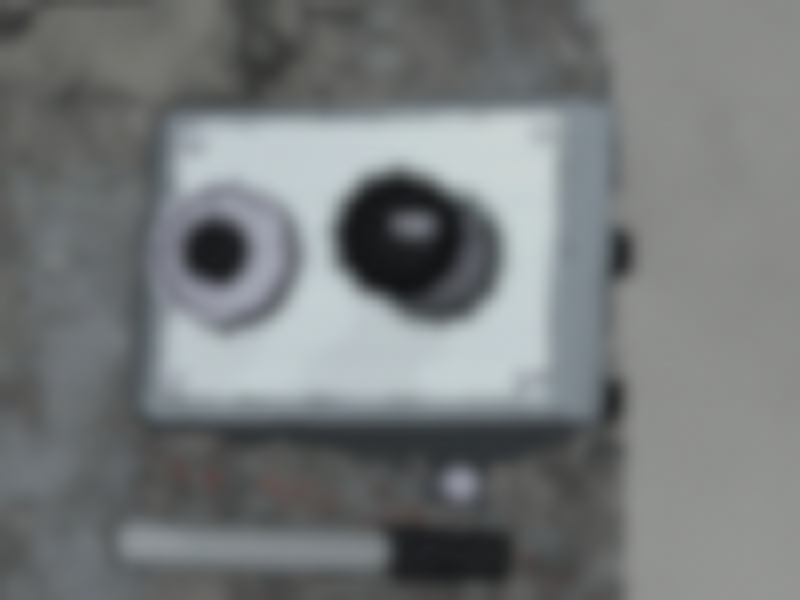

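View pics/s_b.png

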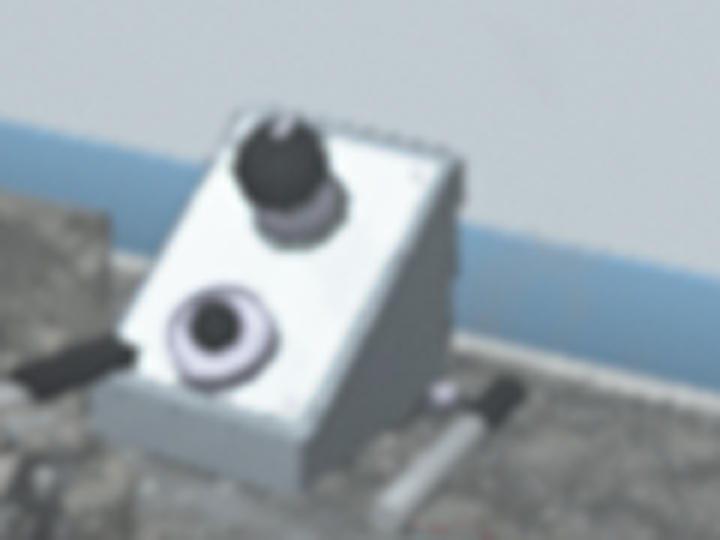

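View pics/s_a.png

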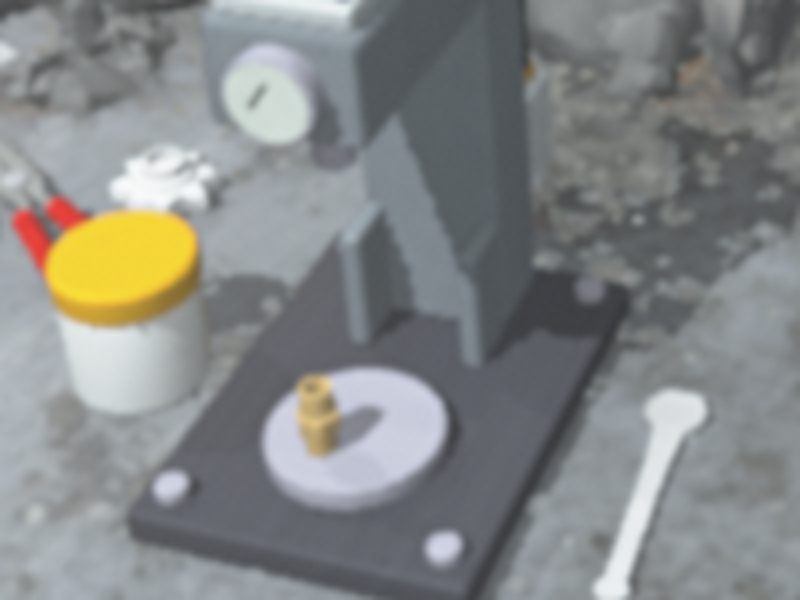

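```bash
cat > h.py <<'E'
import numpy as np,cv2,json,os
from workcell import manip
np.set_printoptions(precision=4,suppress=True)
C={n:manip.camera_model(n) for n in("side","top")}
def ray(n,uv):
    K=np.array(C[n]["intrinsics"]);T=np.array(C[n]["pose"])
    d=T[:3,:3]@np.linalg.solve(K,[uv[0],uv[1],1.]);return T[:3,3],d/np.linalg.norm(d)
def onz(n,uv,z):
    o,d=ray(n,uv);return o+d*(z-o[2])/d[2]
def tri(us,ut):
    A=[];b=[];R=[]
    for n,u in(("side",us),("top",ut)):
        o,d=ray(n,u);P=np.eye(3)-np.outer(d,d);A.append(P);b.append(P@o);R.append((o,P))
    p=np.linalg.solve(sum(A),sum(b))
    return p,[np.linalg.norm(P@(p-o))*1000 for o,P in R]
def proj(n,p):
    K=np.array(C[n]["intrinsics"]);T=np.array(C[n]["pose"])
    q=K@(T[:3,:3].T@(np.array(p)-T[:3,3]));return q[:2]/q[2]
def comps(mask,x,y,w,h,amin=8):
    m=np.zeros(mask.shape,np.uint8);m[y:y+h,x:x+w]=mask[y:y+h,x:x+w]
    n,_,st,ce=cv2.connectedComponentsWithStats(m.astype(np.uint8))
    return [(st[i],ce[i]) for i in range(1,n) if st[i][4]>=amin]
E
python3 - <<'E'
from h import *
t=cv2.imread("pics/top0.png"); s=cv2.imread("pics/side0.png")
for n,im,roi in(("top",t,(405,225,70,60)),("side",s,(345,170,70,75))):
    v=im.max(2)
    print(n,"dark",[(list(a),c) for a,c in comps(v<55,*roi)])
    print(n,"white",[(list(a),c) for a,c in comps(im.min(2)>175,*roi,30)])
hs=cv2.cvtColor(s,cv2.COLOR_BGR2HSV)
m=cv2.inRange(hs,(10,90,60),(30,255,255))
for a,c in comps(m>0,205,335,40,35): print("nipple",list(a),c, onz("side",c,.044))
# dish rim: bright ellipse; jar
ht=cv2.cvtColor(t,cv2.COLOR_BGR2HSV)
print("jar",[(list(a),c) for a,c in comps(cv2.inRange(ht,(18,100,100),(32,255,255))>0,190,180,50,50)])
E
```

```text
top dark [([np.int32(433), np.int32(243), np.int32(15), np.int32(14), np.int32(142)], array([439.662 , 249.6338])), ([np.int32(414), np.int32(248), np.int32(6), np.int32(7), np.int32(29)], array([416.5172, 250.8966])), ([np.int32(434), np.int32(275), np.int32(17), np.int32(2), np.int32(21)], array([442.4286, 275.1905]))]
top white [([np.int32(411), np.int32(234), np.int32(48), np.int32(36), np.int32(855)], array([437.448 , 252.3743]))]
side dark []
side white [([np.int32(345), np.int32(170), np.int32(70), np.int32(61), np.int32(2172)], array([378.9019, 192.9346]))]
nipple [np.int32(216), np.int32(345), np.int32(8), np.int32(18), np.int32(104)] [218.9038 353.2019] [0.5548 0.3441 0.044 ]
jar [([np.int32(199), np.int32(193), np.int32(25), np.int32(24), np.int32(476)], array([210.6408, 204.5105]))]
```

```bash
python3 - <<'E'
from h import *
t=cv2.imread("pics/top0.png"); s=cv2.imread("pics/side0.png")
for th in(70,85,100):
    print(th,[(list(map(int,a)),c) for a,c in comps(s.max(2)<th,345,170,45,60)],[(list(map(int,a)),c) for a,c in comps(t.max(2)<th,405,232,65,35)])
# plate corners and landmarks, picked from crops
T=lambda x,y:(390+x/8-.44,220+y/8-.44); S=lambda x,y:(330+x/6-.42,160+y/6-.42)
for nm,a,b in(("BLlow-far",S(120,340),T(172,118)),("low-near",S(300,437),T(160,408)),("hi-near",S(455,165),T(553,408)),("hi-far",S(238,115),T(560,113)),
 ("head",S(282,162),T(400,235)),("button",S(215,325),T(215,250)),("ring",S(222,335),T(228,257)),("collar-base",S(300,210),T(437,255))):
    print(nm,*tri(a,b))
A=lambda x,y:(140+x/4-.375,250+y/4-.375); B=lambda x,y:(160+x/4-.375,180+y/4-.375)
print("spanner ends",onz("top",B(190,497),.005),onz("top",B(350,450),.005))
for nm,u in(("base near-left screw",B(148,404)),("base near-right screw",B(400,346)),("base corner L",B(140,432)),("base corner R",B(428,368)),("base corner FL",B(110,300))): print(nm,onz("top",u,.018))
for nm,u in(("scr front",A(443,548)),("scr left",A(170,486)),("scr back",A(590,290)),("corner L",A(130,515)),("corner front",A(470,600)),("corner back",A(630,290))): print("side",nm,onz("side",u,.018))
print("anvil top pts side",[onz("side",A(*p),.028) for p in((262,440),(450,430),(365,367),(345,496))])
print("dish c top",onz("top",B(714,487),.028), onz("side",(380,281),.028))
print("jar",onz("top",(210.6,204.5),.068))
print("nipple top z test",onz("side",A(317,384),.06),onz("side",A(320,447),.028))
print("head corners",[onz("top",B(*p),.328) for p in((45,165),(140,140),(170,240),(65,258))])
E
```

```text
70 [([371, 189, 5, 5, 9], array([372.6667, 191.3333])), ([363, 212, 6, 6, 15], array([365.6667, 214.7333])), ([345, 219, 7, 4, 15], array([347.5333, 220.    ]))] [([433, 242, 15, 16, 161], array([439.8509, 249.5963])), ([413, 248, 7, 7, 38], array([416.4474, 250.9211]))]
85 [([370, 182, 14, 13, 137], array([376.562 , 187.9489])), ([363, 211, 6, 7, 35], array([365.3429, 214.0571])), ([345, 216, 7, 7, 32], array([347.375, 219.   ]))] [([413, 232, 10, 1, 10], array([417.5, 232. ])), ([432, 242, 17, 17, 200], array([440.48, 250.06])), ([413, 248, 8, 7, 44], array([416.3636, 250.9091])), ([466, 249, 3, 6, 13], array([467.0769, 251.6154]))]
100 [([370, 181, 14, 14, 154], array([376.5325, 187.8766])), ([362, 211, 8, 7, 43], array([365.2791, 213.9302])), ([345, 216, 7, 8, 39], array([347.359 , 219.0256]))] [([405, 232, 23, 35, 105], array([409.9619, 244.219 ])), ([432, 242, 20, 18, 254], array([441.5079, 250.3504])), ([413, 247, 8, 8, 53], array([416.434 , 250.8113])), ([466, 248, 3, 7, 18], array([466.9444, 251.1667]))]
BLlow-far [ 0.6023 -0.2057  0.0476] [np.float64(3.3220361852573737), np
[... 965 characters left out ...]
487 0.3891 0.018 ]
side scr front [0.4824 0.3577 0.018 ]
side scr left [0.6    0.3867 0.018 ]
side scr back [0.5221 0.1927 0.018 ]
side corner L [0.6023 0.407  0.018 ]
side corner front [0.457  0.3741 0.018 ]
side corner back [0.5061 0.1833 0.018 ]
anvil top pts side [array([0.5774, 0.3546, 0.028 ]), array([0.5137, 0.3104, 0.028 ]), array([0.5697, 0.297 , 0.028 ]), array([0.5268, 0.3625, 0.028 ])]
dish c top [ 0.4286 -0.0142  0.028 ] [ 0.4243 -0.0063  0.028 ]
jar [0.6743 0.3232 0.068 ]
nipple top z test [0.5536 0.3433 0.06  ] [0.5539 0.3457 0.028 ]
head corners [array([0.5677, 0.3519, 0.328 ]), array([0.582 , 0.3024, 0.328 ]), array([0.5281, 0.2836, 0.328 ]), array([0.5178, 0.3381, 0.328 ])]
```

```bash
cat >> h.py <<'E'
from scipy.spatial.transform import Rotation as Ro
def frame(z,y):
    z=np.array(z,float);z/=np.linalg.norm(z);y=np.array(y,float);y-=z*(y@z);y/=np.linalg.norm(y)
    return Ro.from_matrix(np.c_[np.cross(y,z),y,z])
def delta(p,R,p0=None,R0=None):
    s=manip.get_state()
    if p0 is None:p0=s["eef_pos"];R0=Ro.from_rotvec(s["eef_rot"])
    return np.r_[(R0.inv()*R).as_rotvec(),R0.inv().apply(np.array(p)-p0)]
def st():
    s=manip.get_state();print("t",round(s["time"],2),"q",np.array(s["joint_positions"]),"\npos",np.array(s["eef_pos"]),"F",np.array(s["wrist_force"]),"M",np.array(s["wrist_torque"]),"w",round(s["width"],4))
    print(Ro.from_rotvec(s["eef_rot"]).as_matrix())
n=np.array([.040,.573,.819]);n/=np.linalg.norm(n)
top=np.array([.5551,-.2568,.1240])
E
python3 - <<'E'
from h import *
st()
for sg in(1,-1):
    R=frame(-n,[sg,0,0]); print(delta(top+.1*n,R))
E
```

```text
t 0.1 q [ 1.0962  0.6292  0.0384  1.5182 -0.027   0.9963 -0.02  ] 
pos [ 0.2582 -0.5959  0.2047] F [ 0.5061 -0.4664  1.2899] M [-0.0049  0.0269 -0.0225] w 0.9989
[[ 0.9176  0.3975 -0.0007]
 [ 0.3975 -0.9176  0.0015]
 [-0.     -0.0016 -1.    ]]
[-0.3209 -0.562  -1.1113  0.4337 -0.2441 -0.0008]
[-0.6287  0.359   1.9203  0.4337 -0.2441 -0.0008]
```

```bash
python3 -m jog '[[0,0,0,0,0,-0.04,1],[0,0,0,0,0,-0.08,1],[0,0,-0.1,0.03,-0.02,-0.1,1],[0,0,-0.2,0.06,-0.04,-0.1,1],[0,0,-0.3,0.1,-0.06,-0.1,1],[0,0,-0.4,0.13,-0.08,-0.1,1],[0,0,-0.5,0.16,-0.1,-0.1,1],[0,0,-0.6,0.2,-0.12,-0.1,1],[0,0,-0.7,0.23,-0.14,-0.1,1],[0,0,-0.7,0.23,-0.14,-0.1,1]]'; python3 - <<'E'
from h import *
st()
R=frame(-n,[1,0,0]); print(delta(top+.1*n,R))
E
```

```text
time: 0.93
eef_pos: [0.4198, -0.3676, 0.3056]
eef_rot: [-2.655, -1.674, -0.009]
wrist_force: [0.0, 1.4, 0.5]
width: 0.324
t 0.93 q [ 0.7995  0.401  -0.1847  1.6339  0.0725  1.1144  0.1516] 
pos [ 0.4198 -0.3676  0.3056] F [0.0169 1.4119 0.522 ] M [-0.0053 -0.0849  0.0292] w 0.3239
[[ 0.4309  0.9024  0.0035]
 [ 0.9024 -0.4309  0.0056]
 [ 0.0066  0.0008 -1.    ]]
[-0.0957 -0.6148 -0.4199  0.2111  0.0532  0.1011]
```

```bash
python3 -m jog '[[-0.01,-0.07,-0.05,0.03,0.01,0,1],[-0.02,-0.14,-0.1,0.06,0.02,0,1],[-0.03,-0.21,-0.14,0.09,0.03,0,1],[-0.05,-0.3,-0.2,0.12,0.035,0,1],[-0.06,-0.38,-0.25,0.15,0.04,0.02,1],[-0.07,-0.46,-0.31,0.18,0.045,0.04,1],[-0.085,-0.54,-0.37,0.2,0.05,0.07,1],[-0.096,-0.615,-0.42,0.211,0.053,0.1,1],[-0.096,-0.615,-0.42,0.211,0.053,0.101,1],[-0.096,-0.615,-0.42,0.211,0.053,0.101,1]]'; python3 - <<'E'
from h import *
st()
R=frame(-n,[1,0,0]); print(delta(top+.1*n,R))
for k in("top","side"): cv2.imwrite(f"pics/{k}1.png",manip.snapshot(k)[:,:,::-1])
t=cv2.imread("pics/top1.png")[190:310,360:520];s=cv2.imread("pics/side1.png")[100:250,280:480]
cv2.imwrite("pics/a1.png",np.hstack([cv2.resize(t,(480,360)),cv2.resize(s,(300,225)).copy() if 0 else cv2.resize(s,(320,240)) if 0 else cv2.copyMakeBorder(cv2.resize(s,(320,240)),0,120,0,0,0)]))
E
```

```text
time: 1.77
eef_pos: [0.5543, -0.209, 0.2014]
eef_rot: [1.908, 1.867, -0.651]
wrist_force: [-0.7, -0.9, 0.5]
width: 0.003
t 1.77 q [-0.0015  0.613  -0.0931  1.8034  0.7998  1.0254 -0.6365] 
pos [ 0.5543 -0.209   0.2014] F [-0.6788 -0.898   0.5059] M [ 0.4255 -0.1672 -0.0226] w 0.0026
[[ 0.0041  0.9984 -0.0556]
 [ 0.8164 -0.0355 -0.5764]
 [-0.5775 -0.043  -0.8152]]
[-0.0157  0.005  -0.0044  0.0052  0.0042 -0.0094]
```

View pics/a1.png

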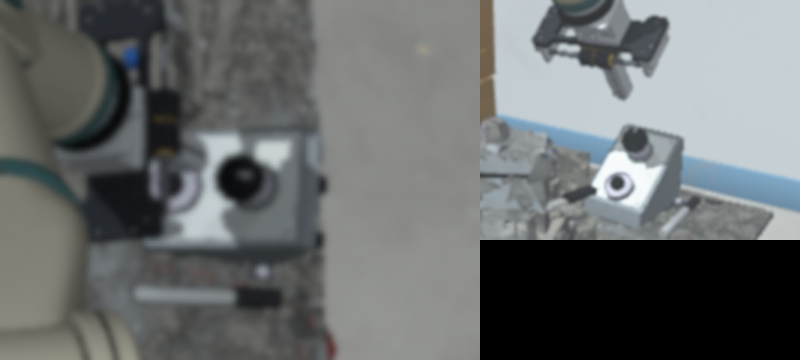

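The tool is lined up above the mushroom on its axis, with the fingers shut. I'm approaching it now.

```bash
python3 -m jog '[[-0.016,0.005,0,0.004,0.004,0.02,1],[-0.016,0.005,0,0.005,0.004,0.045,1],[-0.016,0.005,0,0.005,0.004,0.065,1],[-0.016,0.005,0,0.005,0.004,0.075,1],[-0.016,0.005,0,0.005,0.004,0.075,1],[-0.016,0.005,0,0.005,0.004,0.075,1]]'; python3 - <<'E'
from h import *
st()
R=frame(-n,[1,0,0]); print(delta(top,R))
for k in("top","side"): cv2.imwrite(f"pics/{k}2.png",manip.snapshot(k)[:,:,::-1])
t=cv2.imread("pics/top2.png")[220:295,390:490];s=cv2.imread("pics/side2.png")[160:235,330:430]
cv2.imwrite("pics/a2.png",np.hstack([cv2.resize(t,(400,300),interpolation=2),cv2.resize(s,(400,300),interpolation=2)]))
E
```

```text
time: 2.37
eef_pos: [0.5556, -0.2522, 0.1419]
eef_rot: [1.908, 1.857, -0.623]
wrist_force: [0.1, -0.4, 0.4]
width: 0.007
t 2.37 q [ 0.0461  0.6917 -0.0475  1.8585  0.9029  0.8664 -0.718 ] 
pos [ 0.5556 -0.2522  0.1419] F [ 0.1042 -0.3567  0.3718] M [ 0.5056 -0.1358  0.0294] w 0.0066
[[ 0.0157  0.9992 -0.0359]
 [ 0.8185 -0.0335 -0.5735]
 [-0.5742 -0.0203 -0.8184]]
[ 0.0041  0.0007 -0.0158  0.0065  0.      0.0173]
```

View pics/a2.png

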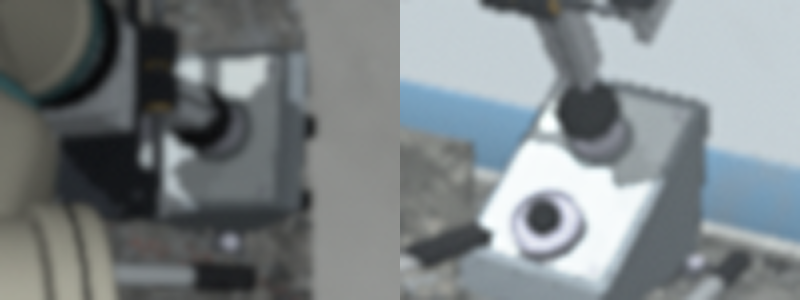

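```bash
python3 -m jog '[[0,0,0,0.006,0,0.004,1],[0,0,0,0.0065,0,0.008,1],[0,0,0,0.0065,0,0.012,1],[0,0,0,0.0065,0,0.012,1]]' 30; python3 -m jog '[[0,0,0,0,0,0.002,1],[0,0,0,0,0,0.004,1],[0,0,0,0,0,0.004,1]]';python3 -c "
from h import *
st();print(delta(top,frame(-n,[1,0,0])))"
```

```text
time: 2.8
eef_pos: [0.5556, -0.2514, 0.1263]
eef_rot: [1.904, 1.863, -0.623]
wrist_force: [-0.3, 4.1, 3.7]
width: 0.002
time: 3.05
eef_pos: [0.5556, -0.2529, 0.1241]
eef_rot: [1.904, 1.862, -0.622]
wrist_force: [-1.3, 7.5, 8.9]
width: 0.002
t 3.05 q [ 0.0419  0.7189 -0.0383  1.8689  0.9261  0.837  -0.7481] 
pos [ 0.5556 -0.2529  0.1241] F [-1.3451  7.4764  8.9144] M [ 0.6525  0.3936 -0.3391] w 0.0018
[[ 0.0112  0.9993 -0.0346]
 [ 0.8193 -0.0289 -0.5727]
 [-0.5733 -0.0219 -0.819 ]]
[ 0.0054 -0.0003 -0.0111 -0.0031 -0.0004  0.0023]
```

```bash
for i in 1 2; do python3 -m jog '[[0,0,0,0,0,0.001,1],[0,0,0,0,0,0.001,1],[0,0,0,0,0,0.001,1]]'|egrep 'pos|force'; done
```

```text
eef_pos: [0.5556, -0.2532, 0.1238]
wrist_force: [-2.7, 9.0, 12.2]
eef_pos: [0.5555, -0.2541, 0.1225]
wrist_force: [-0.5, 4.0, 4.1]
```

```bash
python3 -m jog '[[0,0,0,0,0,0.0005,1],[0,0,0,0,0,0.0005,1]]'|egrep 'pos|force';  python3 -m jog '[[0,0,0,0,0,-0.002,1],[0,0,0,0,0,-0.002,1]]'|egrep 'pos|force';python3 -m jog '[[0,0,0,0,0,-0.002,1],[0,0,0,0,0,-0.002,1]]'|egrep 'pos|force'
```

```text
eef_pos: [0.5554, -0.2548, 0.1214]
wrist_force: [0.0, 2.8, 3.0]
eef_pos: [0.5547, -0.2554, 0.1233]
wrist_force: [-0.2, -0.1, -0.3]
eef_pos: [0.5548, -0.2542, 0.1248]
wrist_force: [0.5, 0.1, 0.5]
```

```bash
python3 -m jog '[[0,0,0,0,0,-0.03,1],[0,0,0,0,0,-0.07,1],[0,0,0,0,0,-0.11,1],[0,0,0,0,0,-0.15,1],[0,0,0,0,0,-0.15,1]]'; python3 - <<'E'
from h import *
st()
for k in("top","side"): cv2.imwrite(f"pics/{k}3.png",manip.snapshot(k)[:,:,::-1])
for k,r in(("top",(405,225,70,60)),("side",(345,170,45,60))):
    for i in(0,3):
        im=cv2.imread(f"pics/{k}{i}.png"); print(k,i,[(list(map(int,a)),c) for a,c in comps(im.max(2)<(60 if k=="top" else 85),*r,25)])
p,d=tri((376.56,187.95),(439.8,249.6));print(p,proj("side",p),proj("side",p-.0065*n),proj("top",p),proj("top",p-.0065*n))
t=cv2.imread("pics/top3.png")[220:295,390:490];s=cv2.imread("pics/side3.png")[160:235,330:430]
cv2.imwrite("pics/a3.png",np.hstack([cv2.resize(t,(400,300),interpolation=2),cv2.resize(s,(400,300),interpolation=2)]))
E
```

```text
time: 4.47
eef_pos: [0.5651, -0.1621, 0.2527]
eef_rot: [1.9, 1.863, -0.607]
wrist_force: [1.7, 1.0, 0.6]
width: 0.002
t 4.47 q [-0.0565  0.5463 -0.1267  1.7495  0.7436  1.127  -0.6156] 
pos [ 0.5651 -0.1621  0.2527] F [1.6633 0.961  0.5922] M [ 0.4874 -0.2009  0.0649] w 0.0016
[[ 0.0125  0.9997 -0.0233]
 [ 0.8212 -0.0235 -0.5702]
 [-0.5705 -0.012  -0.8212]]
top 0 [([433, 243, 15, 15, 148], array([439.6284, 249.6419])), ([414, 248, 6, 7, 32], array([416.4375, 250.8438])), ([426, 274, 34, 4, 86], array([443.8256, 274.9302]))]
top 3 [([434, 242, 15, 17, 174], array([440.8966, 250.1379])), ([414, 248, 6, 7, 33], array([416.4242, 250.9394])), ([425, 273, 36, 5, 115], array([444.5304, 274.5391]))]
side 0 [([370, 182, 14, 13, 137], array([376.562 , 187.9489])), ([363, 211, 6, 7, 35], array([365.3429, 214.0571])), ([345, 216, 7, 7, 32], array([347.375, 219.   ]))]
side 3 [([370, 183, 15, 13, 151], array([377.1126, 189.0861])), ([363, 211, 6, 7, 35], array([365.3429, 214.0571])), ([345, 217, 7, 6, 29], array([347.2069, 219.2069]))]
[ 0.5544 -0.2637  0.1122] [376.9471 188.0064] [377.5564 189.4885] [439.6569 249.2388] [440.674  249.7442]
```

View pics/a3.png

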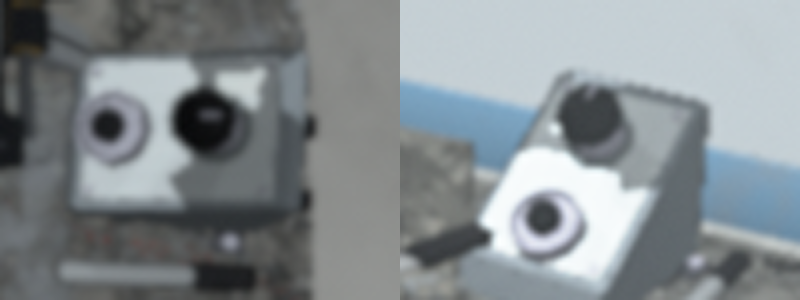

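```bash
python3 - <<'E'
from h import *
A=lambda x,y:(140+x/4-.375,250+y/4-.375); B=lambda x,y:(160+x/4-.375,180+y/4-.375)
o=np.array([.555,.291]);px=np.array([.24,-.971]);py=np.array([.971,.24])
def f(nm,p): d=p[:2]-o; print(nm,p,"press",[d@px,d@py])
f("gusset far",onz("side",A(360,340),.018)); f("gusset near",onz("side",A(475,362),.018));f("gusset near right",onz("side",A(528,320),.018))
f("nip",np.array([.5545,.344,.044]))
f("col top back", onz("top",B(440,260),.15))
s=manip.get_state()
for h in(0,6,14):
  for e in(30,35,40):
    c,si=np.cos(np.radians(e)),np.sin(np.radians(e));z=[c*np.cos(np.radians(h)),c*np.sin(np.radians(h)),-si]
    for sg in(1,-1):
        R=frame(z,[0,sg,0]); tip=np.array([.5545,.344,.0475])+.014*R.as_matrix()[:,2]
        print(h,e,sg,tip-.12*np.array(z),delta(tip-.12*np.array(z),R))
E
```

```text
gusset far [0.5916 0.2749 0.018 ] press [np.float64(0.024416070446371372), np.float64(0.03172402065995913)]
gusset near [0.538  0.2609 0.018 ] press [np.float64(0.02511908906357655), np.float64(-0.02372944200867601)]
gusset near right [0.5345 0.2252 0.018 ] press [np.float64(0.058977473790996465), np.float64(-0.03573406815890314)]
nip [0.5545 0.344  0.044 ] press [np.float64(-0.051583000000000004), np.float64(0.012234499999999943)]
col top back [0.5534 0.1577 0.15  ] press [np.float64(0.1290579127093401), np.float64(-0.03355606733215535)]
0 30 1 [0.4627 0.344  0.1005] [-1.1986 -0.3543 -1.0767  0.5022 -0.1104 -0.1683]
0 30 -1 [0.4627 0.344  0.1005] [-0.3849  1.3022  1.6563  0.5022 -0.1104 -0.1683]
0 35 1 [0.4677 0.344  0.1083] [-1.1477 -0.2868 -1.1252  0.4978 -0.1056 -0.1749]
0 35 -1 [0.4677 0.344  0.1083] [-0.3092  1.2375  1.6548  0.4978 -0.1056 -0.1749]
0 40 1 [0.4733 0.344  0.1156] [-1.0954 -0.2191 -1.1719  0.4937 -0.1001 -0.1811]
0 40 -1 [0.4733 0.344  0.1156] [-0.2345  1.1723  1.6511  0.4937 -0.1001 -0.1811]
6 30 1 [0.4632 0.3344 0.1005] [-1.2776 -0.3062 -1.1037  0.4944 -0.1096 -
[... 199 characters left out ...]
 [-0.2541  1.3026  1.5968  0.4904 -0.1048 -0.1697]
6 40 1 [0.4737 0.3355 0.1156] [-1.1639 -0.1712 -1.1905  0.4867 -0.0994 -0.1762]
6 40 -1 [0.4737 0.3355 0.1156] [-0.1814  1.2336  1.6003  0.4867 -0.0994 -0.1762]
14 30 1 [0.4654 0.3218 0.1005] [-1.3775 -0.2335 -1.1412  0.4841 -0.107  -0.1557]
14 30 -1 [0.4654 0.3218 0.1005] [-0.246   1.4512  1.5019  0.4841 -0.107  -0.1557]
14 35 1 [0.4702 0.323  0.1083] [-1.3144 -0.165  -1.1798  0.4806 -0.1024 -0.1629]
14 35 -1 [0.4702 0.323  0.1083] [-0.1732  1.3797  1.5176  0.4806 -0.1024 -0.1629]
14 40 1 [0.4757 0.3244 0.1156] [-1.2489 -0.0987 -1.2169  0.4776 -0.0971 -0.1699]
14 40 -1 [0.4757 0.3244 0.1156] [-0.1033  1.3061  1.5308  0.4776 -0.0971 -0.1699]
```

```bash
python3 - <<'E'
from h import *
for p in([.43,-.02,.36],[.42,.2,.33]):
    R=frame([0,0,-1],[np.sin(.3),-np.cos(.3),0]); print(delta(p,R))
E
```

```text
[ 0.3622  0.542   1.2069  0.0548 -0.1377 -0.1711]
[ 0.3622  0.542   1.2069  0.2521 -0.1535 -0.2723]
```

```bash
python3 -m jog '[[0.03,0.05,0.12,0.005,-0.014,-0.03,1],[0.07,0.11,0.24,0.01,-0.028,-0.06,1],[0.1,0.16,0.36,0.016,-0.042,-0.09,1],[0.14,0.21,0.48,0.022,-0.055,-0.12,1],[0.18,0.27,0.6,0.028,-0.07,-0.14,0.5],[0.22,0.32,0.72,0.033,-0.083,-0.16,0.3],[0.26,0.38,0.84,0.04,-0.1,-0.17,0.1],[0.29,0.43,0.96,0.05,-0.12,-0.17,0],[0.33,0.49,1.08,0.055,-0.13,-0.17,0],[0.362,0.542,1.2,0.055,-0.138,-0.171,0]]'; python3 - <<'E'
from h import *
st()
for e in (40,50):
    c,si=np.cos(np.radians(e)),np.sin(np.radians(e));h=.09;z=np.array([c*np.cos(h),c*np.sin(h),-si])
    R=frame(z,[0,-1,0]); tip=np.array([.5545,.344,.0475])+.014*z
    print(delta(tip-.2*z+[0,0,.05],R),tip-.2*z+[0,0,.05])
E
```

```text
time: 5.4
eef_pos: [0.4274, -0.0212, 0.3572]
eef_rot: [3.046, 0.617, -0.076]
wrist_force: [0.4, 0.1, -0.1]
width: 0.395
t 5.4 q [-0.0064  0.1677 -0.0536  1.8213  0.0522  1.1972 -1.2505] 
pos [ 0.4274 -0.0212  0.3572] F [ 0.3936  0.0888 -0.1364] M [ 0.0538 -0.0301 -0.0074] w 0.3949
[[ 0.9199  0.3899 -0.0413]
 [ 0.3882 -0.9206 -0.0422]
 [-0.0545  0.0228 -0.9983]]
[-0.0801  0.9201  0.3584  0.1308 -0.3334  0.1256] [0.4126 0.3312 0.2171]
[-0.053   0.7467  0.3747  0.1514 -0.3258  0.1017] [0.4354 0.3333 0.24  ]
```

```bash
python3 -m jog '[[0,0.06,0.03,0.015,-0.035,0,0],[0,0.13,0.07,0.03,-0.07,0,0],[-0.01,0.21,0.1,0.045,-0.105,0,0],[-0.02,0.3,0.14,0.06,-0.14,0.01,0],[-0.03,0.38,0.18,0.075,-0.175,0.02,0],[-0.03,0.46,0.22,0.09,-0.21,0.03,0],[-0.04,0.54,0.25,0.105,-0.245,0.05,0],[-0.05,0.62,0.29,0.12,-0.28,0.07,0],[-0.06,0.72,0.33,0.13,-0.31,0.09,0],[-0.066,0.83,0.365,0.14,-0.33,0.113,0]]'; cat > t.py <<'E'
from h import *
import sys
e,h,back,up=map(float,sys.argv[1:5])
c,si=np.cos(np.radians(e)),np.sin(np.radians(e));h=np.radians(h);z=np.array([c*np.cos(h),c*np.sin(h),-si])
R=frame(z,[np.sin(h),-np.cos(h),0]); tip=np.array([.5545,.344,.0475])+.014*z
st();p=tip-back*z+[0,0,up];print(p,delta(p,R))
E
python3 t.py 40 5 .2 .05;python3 t.py 40 5 .1 0
```

```text
time: 6.23
eef_pos: [0.4354, 0.2012, 0.2982]
eef_rot: [3.037, 0.216, 0.739]
wrist_force: [0.4, -1.1, -0.3]
width: 0.498
t 6.23 q [-0.7337  0.082   0.0192  2.2422  0.6096  0.5113 -2.6345] 
pos [0.4354 0.2012 0.2982] F [ 0.4082 -1.0859 -0.2975] M [-0.0425  0.3839 -0.0347] w 0.4984
[[ 0.8793  0.1319  0.4577]
 [ 0.136  -0.9904  0.0243]
 [ 0.4565  0.0409 -0.8888]]
[0.4126 0.3316 0.2171] [ 0.0038  0.3971  0.0612 -0.0394 -0.1354  0.0648]
t 6.23 q [-0.7337  0.082   0.0192  2.2422  0.6096  0.5113 -2.6345] 
pos [0.4354 0.2012 0.2982] F [ 0.4082 -1.0859 -0.2975] M [-0.0425  0.3839 -0.0347] w 0.4984
[[ 0.8793  0.1319  0.4577]
 [ 0.136  -0.9904  0.0243]
 [ 0.4565  0.0409 -0.8888]]
[0.4889 0.3383 0.1028] [ 0.0038  0.3971  0.0612 -0.0236 -0.1366  0.2015]
```

```bash
python3 -m jog '[[0,0,-0.12,0,0,0,0],[0,0,-0.24,0,0,0,0],[0,0,-0.36,0,0,0,0],[0,0,-0.48,0,0,0,0],[0,0,-0.6,0,0,0,0],[0,0,-0.72,0,0,0,0],[0,0,-0.84,0,0,0,0],[0,0,-0.96,0,0,0,0],[0,0,-1.08,0,0,0,0],[0,0,-1.2,0,0,0,0]]' >/dev/null; python3 -m jog '[[0,0,-0.12,0,0,0,0],[0,0,-0.24,0,0,0,0],[0,0,-0.36,0,0,0,0],[0,0,-0.48,0,0,0,0],[0,0,-0.6,0,0,0,0],[0,0,-0.72,0,0,0,0],[0,0,-0.84,0,0,0,0],[0,0,-0.96,0,0,0,0],[0,0,-1.08,0,0,0,0],[0,0,-1.2,0,0,0,0]]' >/dev/null;  sed -i 's/\[np.sin(h),-np.cos(h),0\]/[-np.sin(h),np.cos(h),0]/' t.py; python3 t.py 40 5 .2 .05
```

```text
t 7.9 q [-0.531   0.0867 -0.1987  2.2363  0.642   0.5278 -0.2625] 
pos [0.4358 0.2009 0.2984] F [0.1381 0.7371 0.1313] M [-0.0171  0.3055  0.0373] w 0.4977
[[-0.7404  0.493   0.4569]
 [ 0.5643  0.8252  0.024 ]
 [-0.3652  0.2756 -0.8892]]
[0.4126 0.3316 0.2171] [-0.1497 -0.3769 -0.6651  0.1207  0.074   0.0648]
```

```bash
python3 -m jog '[[-0.02,-0.04,-0.1,0.02,0.01,0.01,0],[-0.04,-0.08,-0.2,0.04,0.02,0.02,0],[-0.06,-0.13,-0.3,0.06,0.035,0.03,0],[-0.08,-0.19,-0.4,0.08,0.05,0.04,0],[-0.1,-0.26,-0.5,0.1,0.06,0.05,0],[-0.13,-0.33,-0.6,0.115,0.07,0.06,0],[-0.15,-0.377,-0.665,0.121,0.074,0.065,0],[-0.15,-0.377,-0.665,0.121,0.074,0.065,0]]' >/dev/null; python3 t.py 40 5 .2 .05; python3 t.py 40 5 .1 .0;python3 - <<'E'
from h import *
for k in("top","side"): cv2.imwrite(f"pics/{k}4.png",manip.snapshot(k)[:,:,::-1])
t=cv2.imread("pics/top4.png")[140:365,140:440];s=cv2.imread("pics/side4.png")[150:450,130:530]
cv2.imwrite("pics/a4.png",np.hstack([cv2.resize(t,(400,300)),s]))
E
```

```text
t 8.57 q [-1.0759  0.4902 -0.2706  2.4636  1.7456  0.9407 -1.2734] 
pos [0.4107 0.3339 0.214 ] F [-0.4201 -0.3768 -1.4217] M [-0.0423  0.6819  0.0056] w 0.4996
[[-0.6415 -0.0916  0.7617]
 [-0.0631  0.9958  0.0666]
 [-0.7645 -0.0053 -0.6446]]
[0.4126 0.3316 0.2171] [-0.     -0.0023  0.0069 -0.0033 -0.0025 -0.0007]
t 8.57 q [-1.0759  0.4902 -0.2706  2.4636  1.7456  0.9407 -1.2734] 
pos [0.4107 0.3339 0.214 ] F [-0.4201 -0.3768 -1.4217] M [-0.0423  0.6819  0.0056] w 0.4996
[[-0.6415 -0.0916  0.7617]
 [-0.0631  0.9958  0.0666]
 [-0.7645 -0.0053 -0.6446]]
[0.4889 0.3383 0.1028] [-0.     -0.0023  0.0069  0.0346 -0.0023  0.1315]
```

View pics/a4.png

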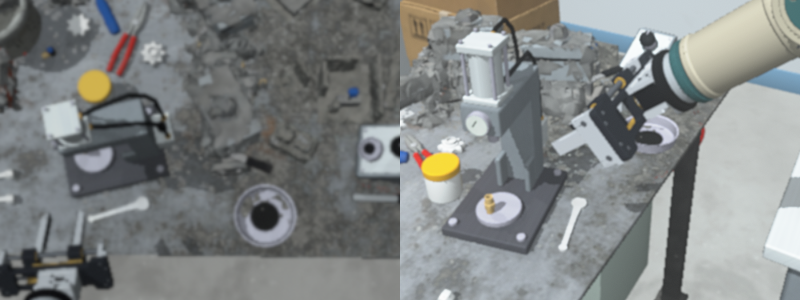

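```bash
python3 -m jog '[[0,0,0.007,0.01,-0.002,0.03,0],[0,0,0.007,0.02,-0.002,0.06,0],[0,0,0.007,0.03,-0.002,0.1,0],[0,0,0.007,0.0346,-0.0023,0.1315,0],[0,0,0.007,0.0346,-0.0023,0.1315,0],[0,0,0.007,0.0346,-0.0023,0.1315,0]]' >/dev/null; python3 t.py 40 5 .04 .0;python3 - <<'E'
from h import *
cv2.imwrite("pics/side5.png",manip.snapshot("side")[:,:,::-1])
s=cv2.imread("pics/side5.png")[230:410,160:400]
cv2.imwrite("pics/a5.png",cv2.resize(s,(720,540)))
E
```

```text
t 9.17 q [-0.8918  0.7948 -0.248   2.4078  2.112   1.0495 -1.5152] 
pos [0.4943 0.3363 0.1087] F [-0.4793  1.2874  0.2494] M [0.0319 0.5594 0.0313] w 0.5034
[[-0.6388 -0.0727  0.7659]
 [-0.0395  0.9973  0.0618]
 [-0.7683  0.0093 -0.64  ]]
[0.5347 0.3423 0.0642] [-0.0051  0.0037 -0.0164  0.0082  0.0026  0.0597]
```

View pics/a5.png

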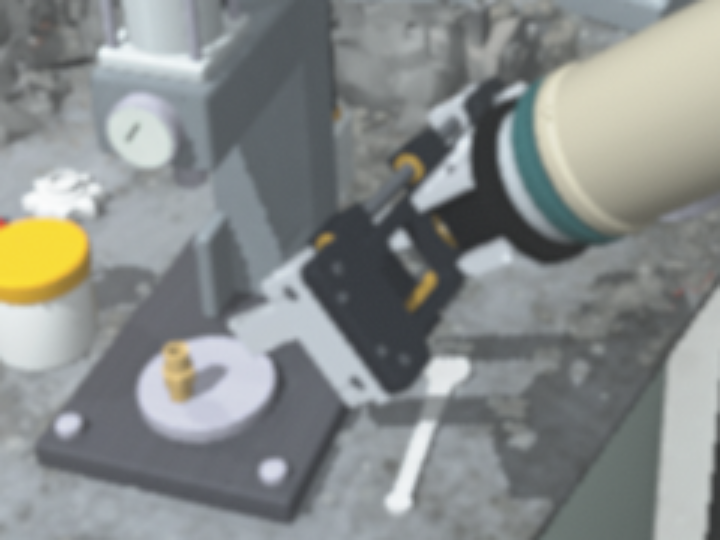

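```bash
python3 -m jog '[[-0.005,0.004,-0.016,0.003,0.001,0.02,0],[-0.005,0.004,-0.016,0.006,0.002,0.04,0],[-0.005,0.004,-0.016,0.008,0.0026,0.06,0],[-0.005,0.004,-0.016,0.008,0.0026,0.06,0],[-0.005,0.004,-0.016,0.008,0.0026,0.06,0]]' >/dev/null; python3 t.py 40 5 .0 .0;python3 - <<'E'
from h import *
cv2.imwrite("pics/side6.png",manip.snapshot("side")[:,:,::-1])
s=cv2.imread("pics/side6.png")[300:390,180:300]
cv2.imwrite("pics/a6.png",cv2.resize(s,(720,540),interpolation=2))
E
```

```text
t 9.63 q [-0.8279  0.8966 -0.2234  2.3346  2.2277  1.0572 -1.5149] 
pos [0.5326 0.3457 0.0659] F [ 0.1674 -0.9032 -0.354 ] M [-0.0444  0.6112  0.0495] w 0.5014
[[-0.6397 -0.0932  0.763 ]
 [-0.0578  0.9956  0.0732]
 [-0.7665  0.0027 -0.6423]]
[0.5652 0.3449 0.0385] [ 0.0064  0.0007  0.0019  0.0002 -0.0039  0.0424]
```

View pics/a6.png

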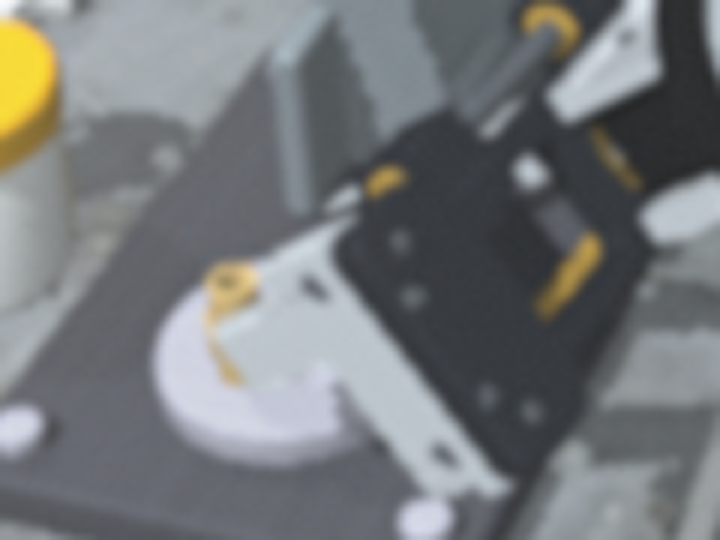

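```bash
python3 -m jog '[[0.006,0,0.002,0,-0.004,0.01,0],[0.006,0,0.002,0,-0.004,0.02,0],[0.006,0,0.002,0,-0.004,0.025,0],[0.006,0,0.002,0,-0.004,0.025,0]]' >/dev/null; python3 t.py 40 5 .0 .0
```

```text
t 10.02 q [-0.7972  0.937  -0.2087  2.2969  2.2657  1.0528 -1.5107] 
pos [0.5529 0.3434 0.0476] F [-0.0685 -0.4531 -0.2619] M [-0.0015  0.5643  0.0093] w 0.4947
[[-0.6402 -0.0873  0.7632]
 [-0.0568  0.9962  0.0663]
 [-0.7661 -0.0009 -0.6427]]
[0.5652 0.3449 0.0385] [-0.0004  0.0001  0.0008 -0.0009  0.0004  0.0153]
```

```bash
python3 -m jog '[[0,0,0,-0.001,0,0.006,0],[0,0,0,-0.001,0,0.012,0],[0,0,0,-0.001,0,0.0155,0],[0,0,0,-0.001,0,0.0155,0]]' >/dev/null; python3 t.py 40 5 .0 .0;python3 - <<'E'
from h import *
cv2.imwrite("pics/side7.png",manip.snapshot("side")[:,:,::-1])
s=cv2.imread("pics/side7.png")[300:390,180:300]
cv2.imwrite("pics/a7.png",cv2.resize(s,(720,540),interpolation=2))
E
```

```text
t 10.35 q [-0.7802  0.9567 -0.2014  2.2712  2.2871  1.0451 -1.5037] 
pos [0.565  0.3447 0.0382] F [0.53   0.031  0.5276] M [ 0.0325  0.6071 -0.015 ] w 0.4975
[[-0.6406 -0.0878  0.7628]
 [-0.0573  0.9961  0.0666]
 [-0.7657 -0.001  -0.6432]]
[0.5652 0.3449 0.0385] [-0.0001 -0.0005  0.0012 -0.0004  0.0003 -0.0001]
```

View pics/a7.png

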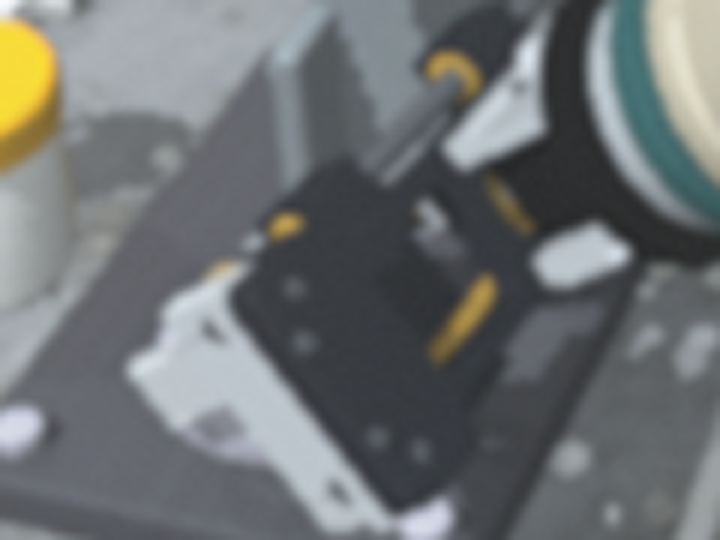

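```bash
python3 -m jog '[[0,0,0,0,0,0,0.3],[0,0,0,0,0,0,0.5],[0,0,0,0,0,0,0.7],[0,0,0,0,0,0,1],[0,0,0,0,0,0,1],[0,0,0,0,0,0,1],[0,0,0,0,0,0,1],[0,0,0,0,0,0,1]]' 25
```

```text
time: 11.07
eef_pos: [0.5644, 0.3451, 0.0389]
eef_rot: [-0.101, 2.267, 0.046]
wrist_force: [-1.4, 0.2, 0.4]
width: 0.176
```

```bash
python3 -m jog '[[0,0,0,-0.006,0,-0.005,1],[0,0,0,-0.012,0,-0.01,1],[0,0,0,-0.018,0,-0.016,1],[0,0,0,-0.02,0,-0.03,1],[0,0,0,-0.02,0,-0.05,1],[0,0,0,-0.02,0,-0.08,1],[0,0,0,-0.02,0,-0.11,1],[0,0,0,-0.02,0,-0.13,1],[0,0,0,-0.02,0,-0.13,1]]'; python3 - <<'E'
from h import *
cv2.imwrite("pics/side8.png",manip.snapshot("side")[:,:,::-1])
s=cv2.imread("pics/side8.png")[260:395,180:360]
cv2.imwrite("pics/a8.png",cv2.resize(s,(720,540),interpolation=2));st()
E
```

```text
time: 11.82
eef_pos: [0.4749, 0.3386, 0.1405]
eef_rot: [-0.106, 2.267, 0.051]
wrist_force: [0.3, 0.4, -0.5]
width: 0.177
t 11.87 q [-0.9287  0.7086 -0.2487  2.4275  2.0465  1.0036 -1.4527] 
pos [0.4766 0.3386 0.1397] F [ 0.4371  0.2439 -0.2391] M [0.08   0.6262 0.0271] w 0.1762
[[-0.6397 -0.0922  0.7631]
 [-0.0582  0.9957  0.0716]
 [-0.7664  0.0014 -0.6424]]
```

View pics/a8.png

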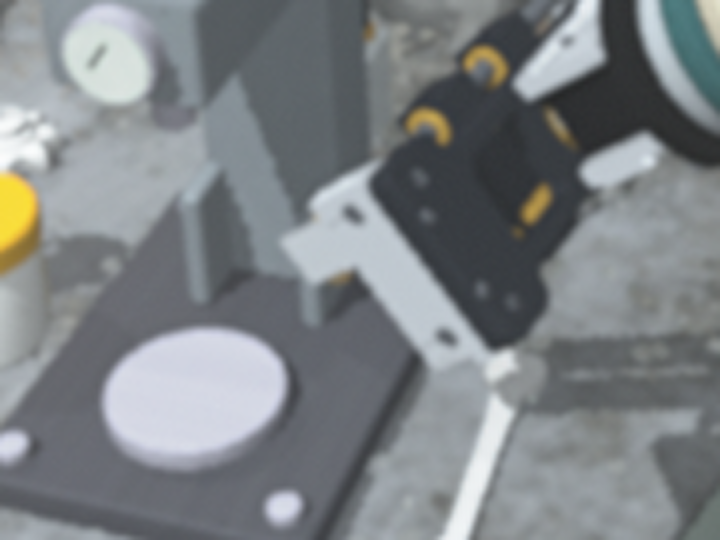

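```bash
python3 - <<'E'
from h import *
t=cv2.imread("pics/top0.png"); s=cv2.imread("pics/side0.png")
cv2.imwrite("pics/d.png",np.hstack([cv2.resize(t[265:340,300:380],(400,375),interpolation=2),cv2.resize(s[245:320,340:420],(400,375),interpolation=2)]))
for th in (110,130,150):
  for k,im,r in(("top",t,(312,275,54,52)),("side",s,(345,258,70,48))):
    m=np.zeros(im.shape[:2],np.uint8);x,y,w,h=r
    hsv=cv2.cvtColor(im,cv2.COLOR_BGR2GRAY);m[y:y+h,x:x+w]=(hsv[y:y+h,x:x+w]>th)*255
    cs=max(cv2.findContours(m,0,2)[0],key=cv2.contourArea);hh=cv2.convexHull(cs);e=cv2.fitEllipse(hh)
    print(th,k,e,onz(k,e[0],.028))
E
```

```text
110 top ((338.5294494628906, 301.12872314453125), (47.21029281616211, 47.58616638183594), 131.1573944091797) [ 0.4292 -0.0152  0.028 ]
110 side ((378.1532287597656, 282.9493713378906), (69.1600112915039, 83.27503967285156), 83.75434112548828) [0.4246 0.0022 0.028 ]
130 top ((342.572509765625, 302.650146484375), (37.0188102722168, 42.84046173095703), 20.46533966064453) [ 0.4254 -0.0258  0.028 ]
130 side ((379.6617736816406, 280.26861572265625), (43.83574676513672, 69.29440307617188), 76.9607162475586) [ 0.426  -0.0084  0.028 ]
150 top ((341.0508728027344, 305.3824157714844), (29.523391723632812, 34.093849182128906), 57.08492660522461) [ 0.4183 -0.0218  0.028 ]
150 side ((379.2714538574219, 278.9847717285156), (32.419158935546875, 59.38230514526367), 94.8100357055664) [ 0.4287 -0.0124  0.028 ]
```

View pics/d.png

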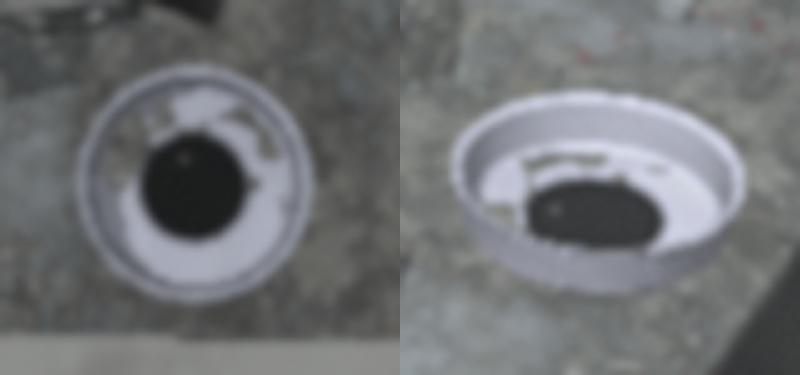

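```bash
cat > d.py <<'E'
from h import *
import sys
x,y,z=map(float,sys.argv[1:4])
st();print(delta([x,y,z],frame([0,0,-1],[0,1,0])))
E
python3 d.py .42 .2 .33; python3 d.py .427 -.018 .2
```

```text
t 11.87 q [-0.9287  0.7086 -0.2487  2.4275  2.0465  1.0036 -1.4527] 
pos [0.4766 0.3386 0.1397] F [ 0.4371  0.2439 -0.2391] M [0.08   0.6262 0.0271] w 0.1762
[[-0.6397 -0.0922  0.7631]
 [-0.0582  0.9957  0.0716]
 [-0.7664  0.0014 -0.6424]]
[ 0.0416  0.8725  0.0858 -0.1016 -0.1326 -0.1754]
t 11.87 q [-0.9287  0.7086 -0.2487  2.4275  2.0465  1.0036 -1.4527] 
pos [0.4766 0.3386 0.1397] F [ 0.4371  0.2439 -0.2391] M [0.08   0.6262 0.0271] w 0.1762
[[-0.6397 -0.0922  0.7631]
 [-0.0582  0.9957  0.0716]
 [-0.7664  0.0014 -0.6424]]
[ 0.0416  0.8725  0.0858  0.0062 -0.3505 -0.1021]
```

```bash
python3 -m jog '[[0,0,0,-0.02,0,-0.03,1],[0,0.08,0,-0.04,0,-0.06,1],[0,0.18,0.01,-0.06,-0.01,-0.09,1],[0.01,0.28,0.02,-0.08,-0.03,-0.12,1],[0.02,0.38,0.03,-0.09,-0.05,-0.14,1],[0.02,0.48,0.04,-0.1,-0.07,-0.16,1],[0.03,0.58,0.05,-0.1,-0.09,-0.17,1],[0.035,0.68,0.06,-0.1,-0.11,-0.175,1],[0.04,0.78,0.08,-0.1,-0.13,-0.175,1],[0.042,0.873,0.086,-0.1,-0.133,-0.175,1]]'; python3 d.py .427 -.018 .2
```

```text
time: 12.7
eef_pos: [0.4373, 0.2283, 0.2943]
eef_rot: [-0.017, 2.716, -0.083]
wrist_force: [0.4, -0.5, -1.0]
width: 0.176
t 12.7 q [-0.5605  0.1669 -0.2755  2.1273  0.6367  0.6999  0.2936] 
pos [0.4373 0.2283 0.2943] F [ 0.415  -0.4503 -1.0264] M [0.0674 0.2177 0.078 ] w 0.1758
[[-0.9112  0.0006  0.412 ]
 [-0.0246  0.9981 -0.0557]
 [-0.4112 -0.0609 -0.9095]]
[-0.0602  0.4245  0.0124  0.0542 -0.2401  0.0953]
```

```bash
python3 -m jog '[[0,0,0,0,0,0,1],[0,0,0,0,0,0,1]]'; python3 d.py .427 -.018 .2
```

```text
time: 12.87
eef_pos: [0.439, 0.2281, 0.2945]
eef_rot: [-0.01, 2.71, -0.082]
wrist_force: [-1.1, 0.6, -0.9]
width: 0.18
t 12.87 q [-0.5619  0.1676 -0.2745  2.1286  0.6468  0.6975  0.2795] 
pos [0.439  0.2281 0.2945] F [-1.0858  0.5877 -0.8752] M [ 0.2029  0.3175 -0.0313] w 0.1803
[[-0.9089  0.0056  0.417 ]
 [-0.0198  0.9982 -0.0564]
 [-0.4166 -0.0595 -0.9072]]
[-0.0598  0.4302  0.0073  0.0552 -0.2402  0.0946]
```

```bash
python3 -m jog '[[-0.006,0.05,0,0,-0.035,0,1],[-0.012,0.1,0,0,-0.07,0,1],[-0.02,0.15,0,0,-0.105,0,1],[-0.03,0.2,0,0.01,-0.14,0.01,1],[-0.04,0.26,0,0.02,-0.175,0.02,1],[-0.05,0.32,0,0.035,-0.21,0.05,1],[-0.06,0.38,0.007,0.045,-0.23,0.07,1],[-0.06,0.43,0.007,0.055,-0.24,0.095,1],[-0.06,0.43,0.007,0.055,-0.24,0.095,1],[-0.06,0.43,0.007,0.055,-0.24,0.095,1]]'; python3 d.py .427 -.018 .08;python3 - <<'E'
from h import *
for k in("top","side"): cv2.imwrite(f"pics/{k}9.png",manip.snapshot(k)[:,:,::-1])
t=cv2.imread("pics/top9.png")[220:370,240:440];s=cv2.imread("pics/side9.png")[180:330,300:500]
cv2.imwrite("pics/a9.png",np.hstack([cv2.resize(t,(400,300)),cv2.resize(s,(400,300))]))
E
```

```text
time: 13.7
eef_pos: [0.4253, -0.0167, 0.1968]
eef_rot: [0.008, -3.133, 0.004]
wrist_force: [0.3, 0.8, -0.5]
width: 0.172
t 13.7 q [ 0.0721  0.3334 -0.1315  2.1079  0.0687  0.7132  1.4712] 
pos [ 0.4253 -0.0167  0.1968] F [ 0.268   0.7616 -0.5499] M [ 0.0829 -0.0882 -0.0078] w 0.1719
[[-0.9999 -0.005  -0.0089]
 [-0.005   1.     -0.0025]
 [ 0.0089 -0.0024 -1.    ]]
[-0.0024 -0.0089  0.005  -0.0028 -0.001   0.1168]
```

View pics/a9.png

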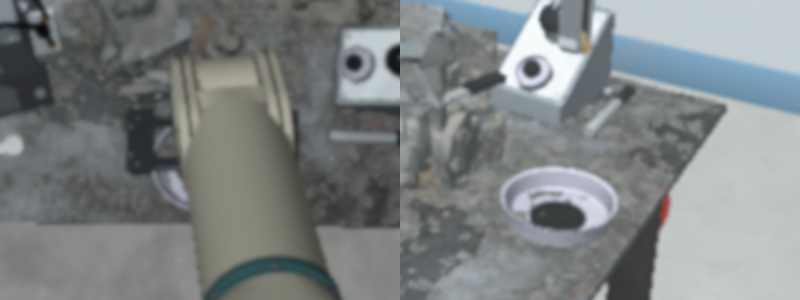

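```bash
python3 -m jog '[[0,0,0,-0.002,0,0.035,1],[0,0,0,-0.003,0,0.07,1],[0,0,0,-0.003,0,0.1,1],[0,0,0,-0.003,0,0.13,1],[0,0,0,-0.003,0,0.15,1],[0,0,0,-0.003,0,0.16,1],[0,0,0,-0.003,0,0.16,1]]'; python3 d.py .427 -.018 .02;python3 - <<'E'
from h import *
cv2.imwrite("pics/side10.png",manip.snapshot("side")[:,:,::-1])
cv2.imwrite("pics/a10.png",cv2.resize(cv2.imread("pics/side10.png")[200:320,320:480],(800,600),interpolation=2))
E
```

```text
time: 14.38
eef_pos: [0.429, -0.0148, 0.0392]
eef_rot: [0.015, -3.138, 0.001]
wrist_force: [-0.2, -0.7, -0.1]
width: 0.176
t 14.38 q [ 0.0131  0.6392 -0.0641  2.2474  0.1499  0.262   1.3968] 
pos [ 0.429  -0.0148  0.0392] F [-0.1503 -0.7281 -0.1414] M [ 0.0598 -0.1841  0.012 ] w 0.1756
[[-1.     -0.0094 -0.0032]
 [-0.0094  1.     -0.0006]
 [ 0.0032 -0.0006 -1.    ]]
[-0.0006 -0.0032  0.0094  0.002  -0.0032  0.0192]
```

View pics/a10.png

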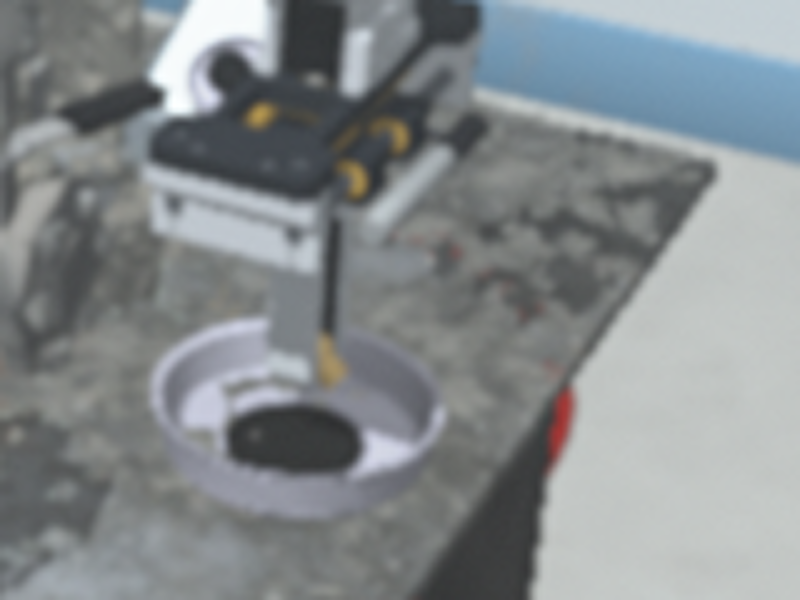

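```bash
python3 -m jog '[[0,0.06,0,0.002,0,0.005,1],[0,0.12,0,0.004,0,0.01,1],[0,0.12,0,0.006,0,0.014,1],[0,0.12,0,0.006,0,0.018,1],[0,0.12,0,0.006,0,0.018,1]]'; python3 d.py .427 -.018 .02
```

```text
time: 14.85
eef_pos: [0.4228, -0.0166, 0.0219]
eef_rot: [0.01, -3.02, 0.002]
wrist_force: [-1.6, -0.9, 0.0]
width: 0.177
t 14.85 q [ 0.0335  0.7048 -0.0873  2.1552  0.1364  0.4085  1.4121] 
pos [ 0.4228 -0.0166  0.0219] F [-1.6351 -0.8838  0.0314] M [ 0.1135 -0.2917 -0.0033] w 0.1773
[[-0.9926 -0.0065 -0.1212]
 [-0.0063  1.     -0.0019]
 [ 0.1212 -0.0012 -0.9926]]
[-0.0016 -0.1215  0.0064 -0.0044 -0.0014  0.0014]
```

```bash
for i in 1 2 3; do python3 -m jog '[[0,0,0,0,0,0.003,1],[0,0,0,0,0,0.003,1]]' | egrep 'pos|force'; done
```

```text
eef_pos: [0.4222, -0.0169, 0.0187]
wrist_force: [-0.2, -0.0, -1.2]
eef_pos: [0.4222, -0.017, 0.0154]
wrist_force: [-0.9, 0.2, 0.1]
eef_pos: [0.422, -0.017, 0.0122]
wrist_force: [-0.5, 0.7, -0.5]
```

Now I release it gently, then rise.

```bash
python3 -m jog '[[0,0,0,0,0,0.002,0.6],[0,0,0,0,0,0.002,0.5],[0,0,0,0,0,0.002,0.4],[0,0,0,0,0,0.002,0.3],[0,0,0,0,0,0.002,0.2],[0,0,0,0,0,0.002,0.2],[0,0,0,0,0,0.002,0.2],[0,0,0,0,0,0.002,0.2]]'|egrep 'wid|pos|force'; python3 -m jog '[[0,0,0,0,0,-0.01,0.2],[0,0,0,0,0,-0.03,0.2],[0,0,0,0,0,-0.06,0.2],[0,0,0,0,0,-0.09,0.2],[0,-0.1,0,0,0,-0.13,0.2],[0,-0.1,0,0,0,-0.16,0.2],[0,-0.1,0,0,0,-0.2,0.2],[0,-0.1,0,0,0,-0.22,0.2]]'
python3 - <<'E'
from h import *
cv2.imwrite("pics/side11.png",manip.snapshot("side")[:,:,::-1])
cv2.imwrite("pics/a11.png",cv2.resize(cv2.imread("pics/side11.png")[200:320,320:480],(800,600),interpolation=2));st()
E
```

```text
eef_pos: [0.4221, -0.017, 0.0106]
wrist_force: [-0.1, -0.5, 0.0]
width: 0.398
time: 16.68
eef_pos: [0.4505, -0.0165, 0.233]
eef_rot: [0.009, -3.125, 0.002]
wrist_force: [2.0, 0.3, -0.2]
width: 0.402
t 16.73 q [ 0.0896  0.319  -0.1519  1.989   0.0641  0.8498  1.4786] 
pos [ 0.4529 -0.0165  0.235 ] F [ 1.4151 -0.8588  1.9232] M [ 0.0595 -0.2838  0.0071] w 0.4015
[[-0.9999 -0.0056 -0.0116]
 [-0.0056  1.     -0.0013]
 [ 0.0116 -0.0013 -0.9999]]
```

View pics/a11.png

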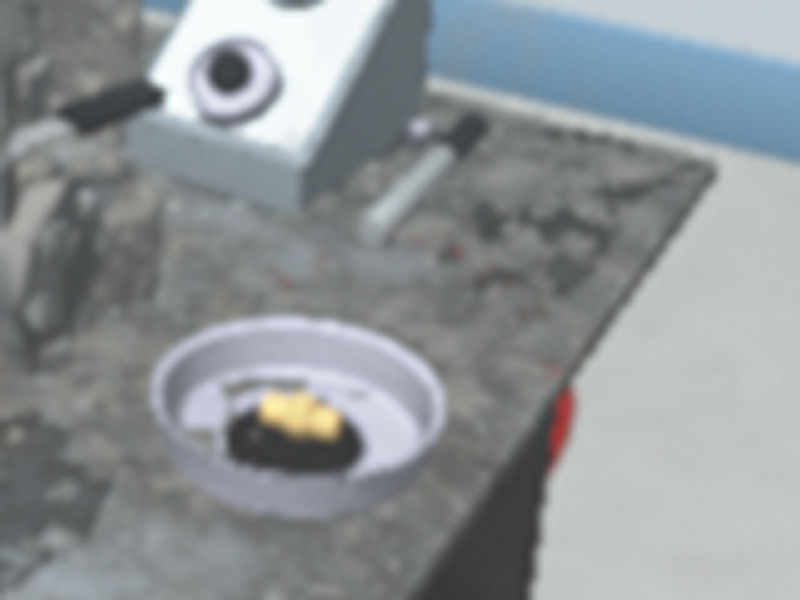

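```bash
cat > g.py <<'E'
from h import *
import sys
s=float(sys.argv[1]);yaw=float(sys.argv[2])
d=np.array([.057,.817,-.574]);ax=np.array([.5552,-.2562,.1248])+.001*d
R=frame(-n,[1,0,0])*Ro.from_rotvec([0,0,yaw])
st();print(ax+s*n,delta(ax+s*n,R))
E
python3 g.py .13 0;python3 g.py .13 -0.3
```

```text
t 16.73 q [ 0.0896  0.319  -0.1519  1.989   0.0641  0.8498  1.4786] 
pos [ 0.4529 -0.0165  0.235 ] F [ 1.4151 -0.8588  1.9232] M [ 0.0595 -0.2838  0.0071] w 0.4015
[[-0.9999 -0.0056 -0.0116]
 [-0.0056  1.     -0.0013]
 [ 0.0116 -0.0013 -0.9999]]
[ 0.5605 -0.1809  0.2307] [ 0.5012 -0.4553  1.5385 -0.1067 -0.1651  0.0033]
t 16.73 q [ 0.0896  0.319  -0.1519  1.989   0.0641  0.8498  1.4786] 
pos [ 0.4529 -0.0165  0.235 ] F [ 1.4151 -0.8588  1.9232] M [ 0.0595 -0.2838  0.0071] w 0.4015
[[-0.9999 -0.0056 -0.0116]
 [-0.0056  1.     -0.0013]
 [ 0.0116 -0.0013 -0.9999]]
[ 0.5605 -0.1809  0.2307] [ 0.5435 -0.3619  1.25   -0.1067 -0.1651  0.0033]
```

```bash
python3 -m jog '[[0,0,0.1,-0.01,-0.01,-0.03,0.1],[0.03,0,0.2,-0.02,-0.03,-0.05,0],[0.08,-0.04,0.32,-0.03,-0.05,-0.05,-0.1],[0.13,-0.08,0.43,-0.045,-0.07,-0.05,-0.2],[0.2,-0.12,0.54,-0.06,-0.09,-0.05,-0.3],[0.27,-0.17,0.65,-0.075,-0.11,-0.04,-0.4],[0.33,-0.22,0.76,-0.085,-0.13,-0.03,-0.4],[0.39,-0.26,0.88,-0.095,-0.145,-0.02,-0.4],[0.44,-0.3,1,-0.1,-0.155,-0.01,-0.4],[0.5,-0.33,1.12,-0.106,-0.16,0,-0.4]]' ; python3 -m jog '[[0,0,0,0,0,0,-0.4],[0,0,0,0,0,0,-0.4]]' >/dev/null; python3 g.py .06 -.3
```

```text
time: 17.57
eef_pos: [0.5548, -0.1776, 0.2265]
eef_rot: [1.418, 2.403, -0.653]
wrist_force: [0.7, -0.9, 0.0]
width: 0.704
t 17.73 q [-0.3005  0.5488  0.3358  1.835   0.4894  0.8423  0.1668] 
pos [ 0.5555 -0.1747  0.2253] F [-0.2448 -0.0039 -0.5283] M [ 0.4286 -0.0828 -0.0064] w 0.6986
[[-0.4934  0.8697  0.0084]
 [ 0.7479  0.4292 -0.5064]
 [-0.4441 -0.2436 -0.8622]]
[ 0.5577 -0.221   0.1733] [ 0.0761 -0.0538  0.2172 -0.0126 -0.0054  0.0683]
```

```bash
python3 -m jog '[[0.03,-0.03,0.1,-0.006,-0.003,0.02,-0.4],[0.076,-0.054,0.217,-0.0126,-0.0054,0.04,-0.4],[0.076,-0.054,0.217,-0.0126,-0.0054,0.06,-0.4],[0.076,-0.054,0.217,-0.0126,-0.0054,0.068,-0.4],[0.076,-0.054,0.217,-0.0126,-0.0054,0.068,-0.4]]' >/dev/null; python3 g.py 0.02 -.3;python3 - <<'E'
from h import *
for k in("top","side"): cv2.imwrite(f"pics/{k}12.png",manip.snapshot(k)[:,:,::-1])
t=cv2.imread("pics/top12.png")[210:300,380:500];s=cv2.imread("pics/side12.png")[140:230,320:440]
cv2.imwrite("pics/a12.png",np.hstack([cv2.resize(t,(400,300),interpolation=2),cv2.resize(s,(400,300),interpolation=2)]))
E
```

```text
t 18.15 q [-0.3103  0.6871  0.439   1.8423  0.5086  0.7491 -0.0695] 
pos [ 0.5561 -0.2238  0.1747] F [ 0.4141 -0.1971  0.5842] M [ 0.4873 -0.0883 -0.0302] w 0.7026
[[-0.2897  0.9562 -0.0422]
 [ 0.7914  0.2145 -0.5724]
 [-0.5383 -0.1993 -0.8189]]
[ 0.5561 -0.2439  0.1406] [-0.002  -0.001  -0.0058  0.0024  0.0025  0.0395]
```

View pics/a12.png

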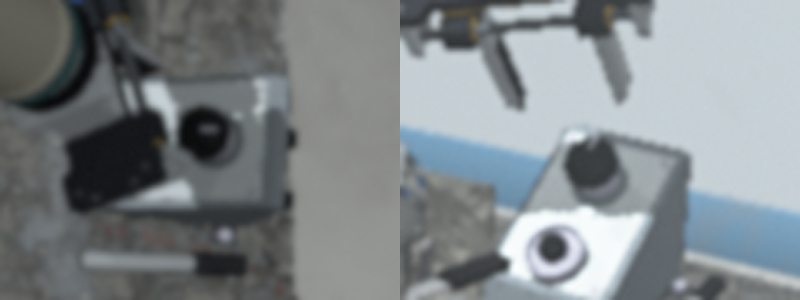

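```bash
python3 -m jog '[[0,0,-0.006,0.0024,0.0025,0.015,-0.4],[0,0,-0.006,0.0024,0.0025,0.03,-0.4],[0,0,-0.006,0.0024,0.0025,0.04,-0.4],[0,0,-0.006,0.0024,0.0025,0.05,-0.4],[0,0,-0.006,0.0024,0.0025,0.05,-0.4],[0,0,-0.006,0.0024,0.0025,0.05,-0.4]]' |egrep 'force'; python3 g.py -0.019 -.3;python3 - <<'E'
from h import *
for k in("top","side"): cv2.imwrite(f"pics/{k}13.png",manip.snapshot(k)[:,:,::-1])
t=cv2.imread("pics/top13.png")[225:285,400:480];s=cv2.imread("pics/side13.png")[160:220,340:420]
cv2.imwrite("pics/a13.png",np.hstack([cv2.resize(t,(400,300),interpolation=2),cv2.resize(s,(400,300),interpolation=2)]))
E
```

```text
wrist_force: [-0.6, -0.4, 0.9]
t 18.75 q [-0.2705  0.7582  0.4486  1.8646  0.5325  0.6419 -0.0886] 
pos [ 0.5576 -0.2486  0.1326] F [-0.6475 -0.3617  0.9028] M [ 0.449  -0.129   0.0227] w 0.7007
[[-0.2944  0.9549 -0.0393]
 [ 0.7896  0.2199 -0.5729]
 [-0.5385 -0.1997 -0.8187]]
[ 0.5545 -0.2663  0.1087] [ 0.0007  0.0003 -0.001  -0.0002 -0.002   0.0298]
```

View pics/a13.png

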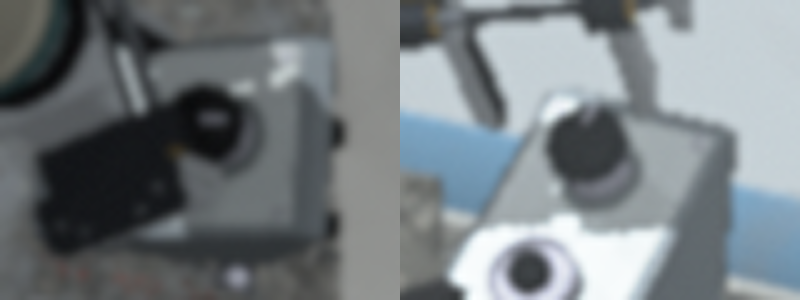

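```bash
python3 -m jog '[[0,0,0,0,-0.002,0.008,-0.4],[0,0,0,0,-0.002,0.016,-0.4],[0,0,0,0,-0.002,0.024,-0.4],[0,0,0,0,-0.002,0.03,-0.4],[0,0,0,0,-0.002,0.03,-0.4]]' |egrep 'force'; python3 g.py -0.019 -.3;python3 - <<'E'
from h import *
for k in("top","side"): cv2.imwrite(f"pics/{k}14.png",manip.snapshot(k)[:,:,::-1])
t=cv2.imread("pics/top14.png")[225:285,400:480];s=cv2.imread("pics/side14.png")[160:220,340:420]
cv2.imwrite("pics/a14.png",np.hstack([cv2.resize(t,(400,300),interpolation=2),cv2.resize(s,(400,300),interpolation=2)]))
E
```

```text
wrist_force: [-0.8, 0.1, -0.8]
t 19.27 q [-0.2446  0.8027  0.4602  1.8817  0.5497  0.5737 -0.1021] 
pos [ 0.5533 -0.2671  0.1069] F [-0.7764  0.0675 -0.8223] M [ 0.471  -0.1082  0.0283] w 0.7029
[[-0.2948  0.9546 -0.0419]
 [ 0.7895  0.2186 -0.5735]
 [-0.5384 -0.2021 -0.8181]]
[ 0.5545 -0.2663  0.1087] [-0.0021  0.0003 -0.0005 -0.0006  0.001  -0.0019]
```

View pics/a14.png

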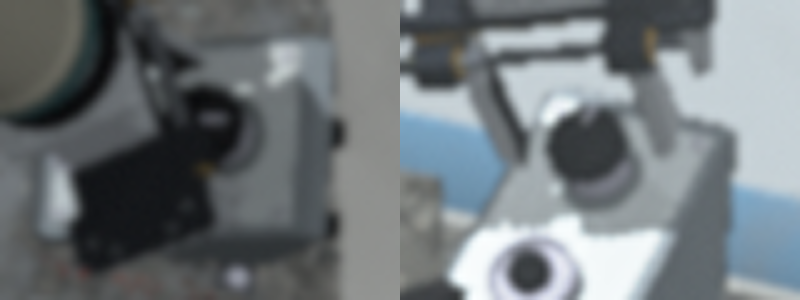

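```bash
python3 -m jog '[[0,0,0,0,0,0,-0.1],[0,0,0,0,0,0,0.1],[0,0,0,0,0,0,0.2],[0,0,0,0,0,0,1],[0,0,0,0,0,0,1],[0,0,0,0,0,0,1]]' 15; python3 g.py -0.019 -.3
```

```text
time: 19.87
eef_pos: [0.5559, -0.2656, 0.1082]
eef_rot: [1.626, 2.178, -0.718]
wrist_force: [3.1, -0.5, -0.7]
width: 0.419
t 19.87 q [-0.2461  0.8001  0.4592  1.8797  0.5496  0.5734 -0.1019] 
pos [ 0.5559 -0.2656  0.1082] F [ 3.1282 -0.533  -0.6851] M [ 0.6155 -0.6048  0.2906] w 0.4185
[[-0.2948  0.9549 -0.0366]
 [ 0.7893  0.2218 -0.5726]
 [-0.5386 -0.1977 -0.819 ]]
[ 0.5545 -0.2663  0.1087] [ 0.0034  0.0007 -0.0005 -0.0004 -0.0016  0.0001]
```

```bash
python3 -m jog '[[0,0,0,0,0.001,0,1],[0,0,0.08,0,0.001,0,1],[0,0,0.16,0,0.001,0,1],[0,0,0.24,0,0.001,0,1],[0,0,0.32,0,0.001,0,1],[0,0,0.4,0,0.001,0,1],[0,0,0.4,0,0.001,0,1]]' 35; python3 g.py -0.019 .1
```

```text
time: 20.45
eef_pos: [0.5559, -0.2657, 0.108]
eef_rot: [1.978, 1.764, -0.598]
wrist_force: [1.1, 1.0, -0.7]
width: 0.409
t 20.45 q [-0.3055  0.8278  0.5618  1.8795  0.4163  0.5385 -0.3819] 
pos [ 0.5559 -0.2657  0.108 ] F [ 1.1436  0.9844 -0.7133] M [ 0.5091 -0.3628  0.2474] w 0.4087
[[ 0.102   0.994  -0.0386]
 [ 0.8124 -0.1056 -0.5734]
 [-0.5741  0.0271 -0.8184]]
[ 0.5545 -0.2663  0.1087] [ 0.0015  0.0006 -0.0022 -0.001  -0.0013 -0.0001]
```

```bash
python3 -m jog '[[0,0,0.08,0,0,0,1],[0,0,0.16,0,0,0,1],[0,0,0.24,0,0,0,1],[0,0,0.32,0,0,0,1],[0,0,0.4,0,0,0,1],[0,0,0.45,0,0,0,1],[0,0,0.45,0,0,0,1]]'; python3 g.py -0.019 .55
python3 - <<'E'
from h import *
for k in("top","side"): cv2.imwrite(f"pics/{k}15.png",manip.snapshot(k)[:,:,::-1])
t=cv2.imread("pics/top15.png")[225:285,400:480];s=cv2.imread("pics/side15.png")[160:220,340:420]
cv2.imwrite("pics/a15.png",np.hstack([cv2.resize(t,(400,300),interpolation=2),cv2.resize(s,(400,300),interpolation=2)]))
E
```

```text
time: 21.03
eef_pos: [0.5559, -0.2652, 0.1086]
eef_rot: [2.269, 1.252, -0.443]
wrist_force: [0.7, 4.8, 6.4]
width: 0.411
t 21.03 q [-0.3654  0.8607  0.6698  1.8809  0.2505  0.5094 -0.6757] 
pos [ 0.5559 -0.2652  0.1086] F [0.7424 4.7955 6.3683] M [ 0.4936  0.0976 -0.0741] w 0.4109
[[ 0.5223  0.8519 -0.0387]
 [ 0.6868 -0.4471 -0.5731]
 [-0.5055  0.2728 -0.8186]]
[ 0.5545 -0.2663  0.1087] [ 0.0013 -0.0004 -0.     -0.0015 -0.0007  0.0006]
```

View pics/a15.png

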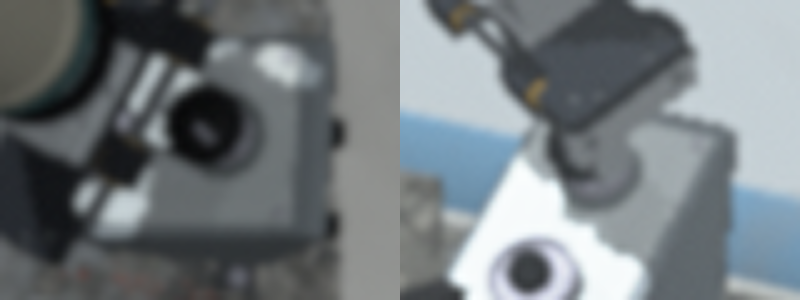

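```bash
python3 -m jog '[[0,0,0,0,0,-0.002,1],[0,0,0,0,0,-0.004,1],[0,0,0,0,0,-0.006,1],[0,0,0,0,0,-0.006,1]]'|egrep 'pos|force'; python3 -m jog '[[0,0,0,0,0,0,0.1],[0,0,0,0,0,0,-0.1],[0,0,0,0,0,0,-0.3],[0,0,0,0,0,0,-0.4],[0,0,0,0,0,0,-0.4]]'|egrep 'wid|pos|force'; python3 -m jog '[[0,0,0,0,0,-0.02,-0.4],[0,0,0,0,0,-0.05,-0.4],[0,0,0,0,0,-0.09,-0.4],[0,0,0,0,0,-0.13,-0.4],[0,0,0,0,0,-0.15,-0.4],[0,0,0,0,0,-0.15,-0.4]]'
python3 - <<'E'
from h import *
for k in("top","side"): cv2.imwrite(f"pics/{k}16.png",manip.snapshot(k)[:,:,::-1])
for k,r in(("top",(430,237,25,30)),("side",(368,175,20,30))):
    for i in(0,3,16):
        im=cv2.imread(f"pics/{k}{i}.png"); print(k,i,[(list(map(int,a)),c) for a,c in comps(im.max(2)<(60 if k=="top" else 85),*r,25)])
t=cv2.imread("pics/top16.png")[225:285,400:480];s=cv2.imread("pics/side16.png")[160:220,340:420];t0=cv2.imread("pics/top0.png")[225:285,400:480];s0=cv2.imread("pics/side0.png")[160:220,340:420]
f=lambda x:cv2.resize(x,(400,300),interpolation=2)
cv2.imwrite("pics/a16.png",np.vstack([np.hstack([f(t),f(s)]),np.hstack([f(t0),f(s0)])]))
E
```

```text
eef_pos: [0.5562, -0.2621, 0.1131]
wrist_force: [0.8, 3.9, 4.3]
eef_pos: [0.5552, -0.2626, 0.1127]
wrist_force: [-0.6, 0.1, 0.2]
width: 0.682
time: 22.38
eef_pos: [0.5649, -0.1735, 0.2386]
eef_rot: [2.268, 1.255, -0.432]
wrist_force: [0.2, -0.1, -0.2]
width: 0.7
top 0 [([433, 243, 15, 15, 148], array([439.6284, 249.6419]))]
top 3 [([434, 242, 15, 17, 174], array([440.8966, 250.1379]))]
top 16 [([433, 243, 15, 15, 169], array([439.8757, 249.5562]))]
side 0 [([370, 182, 14, 13, 137], array([376.562 , 187.9489]))]
side 3 [([370, 183, 15, 13, 151], array([377.1126, 189.0861]))]
side 16 [([369, 181, 15, 14, 156], array([376.4679, 187.391 ]))]
```

View pics/a16.png

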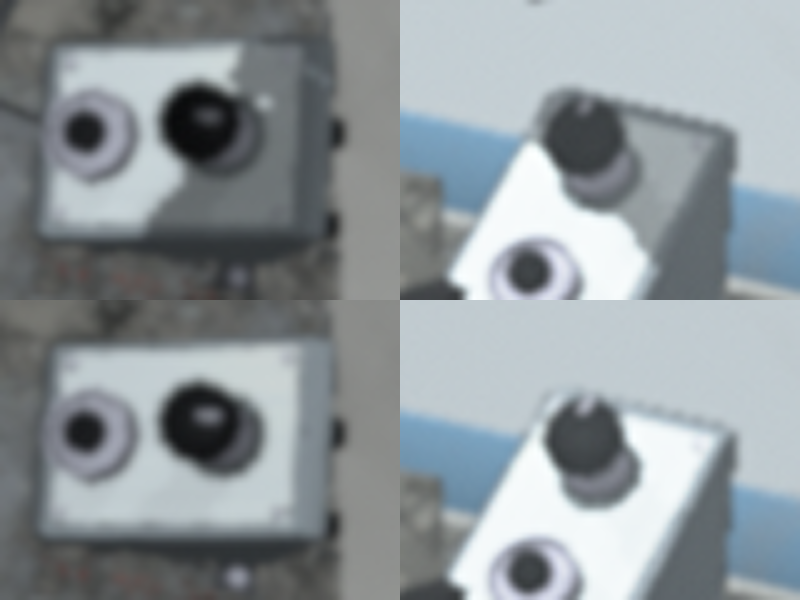

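```bash
python3 - <<'E'
from h import *
s=cv2.imread("pics/side16.png");h=cv2.cvtColor(s,cv2.COLOR_BGR2HSV)
for a,c in comps(cv2.inRange(h,(10,90,60),(30,255,255))>0,345,255,70,50): print("nipple",c,onz("side",c,.012))
cv2.imwrite("pics/a17.png",cv2.resize(s[170:400,150:470],(800,575)))
E
```

```text
nipple [380.0845 283.5634] [ 0.4293 -0.02    0.012 ]
```

View pics/a17.png

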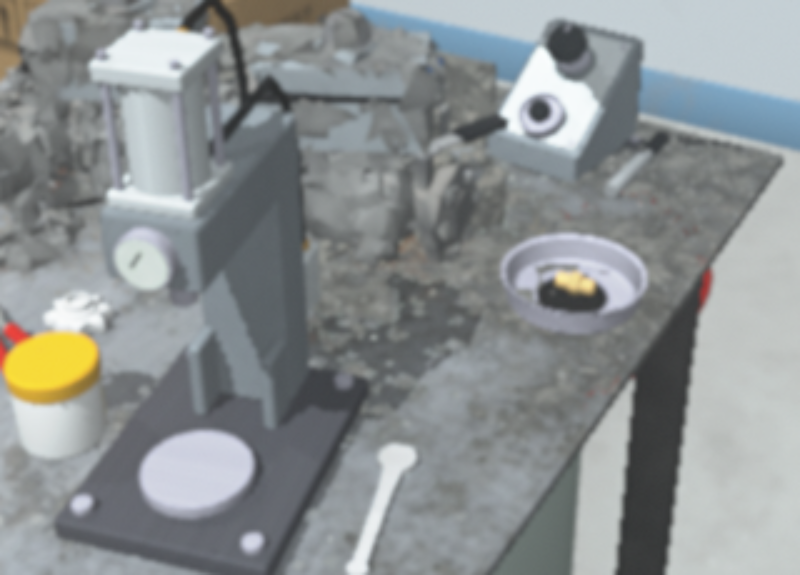

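The nipple lies in the dish about 6 mm from its centre. The stop is out, its mark is back where it started, and the jar, spanner and marker look untouched.

```bash
python3 -c "
from workcell import manip
print(manip.finish_job())"
```

```text
the job is handed in; nothing more can be done
None
```

I pushed the stop in until it latched, moved the nipple to the dish, and twisted the stop until it sprang back out. I handed the job in at about 22 s of the 72 s allowed; handing in reports no verdict.

- **Latching:** I pressed the stop with shut fingers along its axis. The force peaked at about 15 N and dropped at the click. After I backed off, both pictures showed the head shifted by about the latched amount.
- **Nipple:** I took it from the robot's side under the ram, with the tool pointing about 40° below level. It now lies about 6 mm from the dish centre.
- **Release:** I gripped the head at 35 N and turned it clockwise by about 0.85 rad. Once the pawl lifted, the head pushed outward with about 8 N. I backed off about 6 mm with it and then let go.
- **Last checks:** The head is within a pixel of its starting place in both views, and its white mark is back where it began. The hand is clear and the wrist force is near zero. The jar, spanner and marker look unmoved, judged by eye rather than measured, and nothing came near the cycle button.

**What did not agree:**
- **Stop height:** The stop's top stood several millimetres further out than my picture estimate. I corrected for this from the contact while pressing.
- **Nipple position:** The press head hides the nipple from above, so I placed it from the side view only, using the stated anvil height. A base screw seen in both views agreed with the stated base height to about 3 mm.

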